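Clamp the hanging tin for labelling

ROBOT

A 7-joint arm with a two-finger parallel gripper is mounted at the origin on the work surface. World frame = base frame: x ahead of the robot, y to its left, z up, the work surface at z = 0. Lengths are in m, angles in degrees, forces in N, time in s.
With the tool pointing down it reaches from about 0.425 to 0.875 m from the base axis. Payload 4.7 kg.
Tool frame: the origin (TCP) lies midway between the tips of the shut fingers; the grasp point (between the pads) lies 19 mm behind it; z points along the fingers, y is the line along which they close (so a half turn about z gives the same grasp; the last joint's range is limited). The gripper opens to 87 mm and grips with 3 to 60 N. Pads are 19 mm wide; open, the fingers measure 117 mm over their backs; the gripper's body (75 mm by 190 mm) begins 51 mm behind the grasp point.
Start: joints at [64.578, 18.392, -4.016, 83.108, 1.295, 78.541, -3.26], TCP at [0.287, -0.583, 0.223] pointing down, gripper open.
Joint ranges: [-163.93, 163.93], [-17.29, 119.83], [-79.2, 71.16], [3.27, 140.29], [-89.18, 269.18], [5.43, 117.66], [-154.24, 154.24]. Speed limits (degrees/s): [147.25, 147.25, 180, 180, 180, 180, 180].

INTERFACE

Orientations are given as a 3x3 rotation matrix whose columns are the frame's x, y, z axes.
In Python, from plant import monitor, imaging, ticket gives the robot as it stands. The module is installed in compiled form; this text tells all that it offers.
- The arm moves only by the shell command python3 -m pendant 'ROWS' [OPENING]. ROWS is JSON, a list of rows, each an object of numbers: "x", "y", "z": the shift along the tool's x, y, z in units of 0.025 m (1.0 is 0.025 m); "turn": the turn about the tool's z in units of 6 degrees (1.0 is 6 degrees). In form: [{"x": .., "y": .., "z": .., "turn": ..}, ...]. A call has exactly 5 rows; each row shifts and turns the commanded pose from where the row before left it, along the tool's axes as they then stand; what a row does not reach is not made up. A row lasts 1/8 s, in which the tool goes at most 62.5 mm and 10.7 degrees, less where a joint would pass 70% of its speed; a pose out of reach is approached as far as the arm can. A call with a number of a shift or a turn outside -1 to 1 is refused whole. A call with a gripper value outside its range is refused whole. OPENING is the opening, from -1 (shut) to 1 (fully open), set as the call begins (- or left out, the last holds). The fingers move at their own pace and stop on an object; the grip force is fixed at half the most. Time passes only in rows, so rows that do not move let the fingers close, or fill a call up. It gives the time, the measured TCP pose, the force, the opening and the grip force at its end, in the units of the state.
- monitor.get_state(): the state, without advancing time (a new reading comes with each control period).
- imaging.read_camera(name): name is "scene" or "top" or "wrist"; returns a dict with "img" (384x512x3 uint8, blue, green, red), "fov_y" (degrees; the focal length in pixels is half the picture's height over the tangent of half this angle, whatever the lens; pixels are square), "cx", "cy" (the principal point, pixels), "position" and "orientation" of the camera in the world; the wrist camera has in their place "tool_from_camera" (4x4, takes a point from camera to tool coordinates, whose origin is the TCP and whose axes are the flange's). Camera axes: x right, y up, looking along -z (the intrinsics and any distortion apply to the point x, -y, -z); pixel columns grow to the right and rows downward; lengths in m; the calibration is good to about 2 mm. A picture is of the moment at which its call begins: read the wrist's pose just before it. There is no depth.
- ticket.close_job(): hands the job in; it is judged then, once.
The state is a dict: "t": time; "joint_positions": joint angles; "qvel": joint speeds; "joint_efforts": joint torques, N m; "position": TCP position; "tcp_rot": TCP orientation; "force": force on the tool from outside, world axes, zero at the start; "wrist_torque": the same for the moment, N m; "gripper_width": opening from 0.0 (shut) to 1.0 (fully open); "grip_force": force on a finger pad.
Only numpy, scipy, OpenCV 4.12 (cv2) and the standard library are available. Lean on these libraries where they do the work, as an engineer would, in place of code of your own. Each camera call takes 0.05 s, during which the arm holds its last target. There are 200 camera calls.

TASK

Lift the tin with the carrying handle up and off its two-pronged hanger, stand it upright in the bench clamp between the V fence and the rubber jaw (set down, not dropped) and let go of it. Then press the clamp's sprung lever, under the clear guard, gently down until its catch clicks over and holds it so that the tin stays clamped: how deep the catch sits differs from job to job, so feel for it and do not force the lever on against its stop. Keep the tin upright and leave the other things on the bench where they are.

Things in the scene. Friction and masses are not known exactly. Their poses are not given: they have to be found in the camera images.
- bail_tin: The task's tin, the only one with a carrying handle: 80 diameter, 75 high, closed, about 0.2 kg. Origin: centre of its underside, z up. A rigid wire bail carries a wooden bar along the tin's y, 14 diameter, 72 long, centre 135 above the origin; open space 53 high under it, wires at y = +-36 to 42. At the start the bar lies on the hanger's prongs, underside 81 above the table.
- bail_grip (a point): Centre of the wooden bar of the tin's handle (axes as the tin's). Free to grip between the prongs over the middle 36 of its length, from above, the fingers closing across the bar (along the tin's x).
- hanger: Grey steel stand, fixed; origin at its underside, front = -x. Post at x = 12 to 28, 214 high, on a base x = -70 to 40, y = +-50, 14 high. Two level round prongs (8 diameter) at y = -24 and +24, height 205, point to -x; their turned-up tips (x = -74 to -88) reach height 226. Lift the bar 25 or more, then draw it forward (-x) 70 or more.
- prongs (a point): Point midway between the two prongs at their upper side (height 209), 64 in front of the hanger's origin: the handle's bar rests on top of them here, its centre 7 above.
- holder: Bench clamp, fixed. Grey base plate x = +-110, y = -125 to 135, 20 thick; origin at its underside, front = -x. The tin's place is on the +y half (point seat), the lever in the plane y = -75: hinged at x = 80, height 62, it rises to the front. A steel sprung catch stands beside the lever at x = -25 to -45, y = -66 to -56, up to 110 high.
- seat (a point): Point on top of the clamp's base plate (height 20), at (0, 70) in the clamp's frame, axes as the clamp's: where the tin's underside centre sits once clamped. Two steel V fence walls, to height 52, stand on its +y side. Jaw open, the tin is best set down 6 to -y of this point (about 6 free to either side in y, 6 in x); the closing jaw pushes it into the V.
- pad_top (a point): Centre of the upper face of the lever's black pad (32 long in x, 44 wide in y, 10 thick), 155 from the hinge. At rest 136 above the table at (-57, -75) in the clamp's frame; goes 40 to 80 down and some 17 forward (-x). The face is about level at the start and leans about 15 degrees to the front when down.
- lever (a joint): Lever angle, rad: 0 up at rest (spring), grows as it is pressed. The catch snaps over somewhere between 0.25 and 0.50, a hard rubber stop comes about 0.03 later. The pad takes about 5 N at first, 8 to 16 N just before the catch. Let go before it catches, it springs back up to 0.
- jaw: The clamp's jaw carriage with its sprung rubber pad, driven by the lever along the clamp's y. Open, the pad's face is at y = 17 in the clamp's frame (x = +-22, heights 29 to 56); it moves 15 to 32 to +y unless it meets the tin as the lever goes down. Origin: at the middle of the clamp, at its underside.
- tin_a: Bystander: tin 80 diameter, 75 high without handle, stands behind the hanger. Origin at its underside.
- label_roll: Bystander: flat paper roll, 76 diameter, 28 high, lies in front of the hanger. Origin at its underside.
- glue_jar: Bystander: small jar, 48 diameter, 55 high, in front of the clamp. Origin at its underside.
- guard_front (a point): Middle of the front edge of the clear guard plate over the lever, in the clamp's frame at (-84, -75), height 207. The guard spans x = -84 to 110, y = -122 to -28, heights 203 to 212, on two rear posts at x = 100. It covers the whole lever: the pad is reached only from the front, the tool leaning back to the clamp's front (-x), tilted 25 to 45 degrees from vertical.
- brush: Bystander: hand brush lying at the far left of the bench.
- scraper: Bystander: flat scraper lying at the far right of the bench.
- buffer (a joint): How far the rubber buffer of the lever's stop is squeezed, m: 0 until the lever, already caught, meets it; then about 5 to 6 N more on the pad for each mm of pad travel. It is a 10 mm black block under the lever's side lug, at the foot of the catch.
There are look-alikes about, which are no part of the job. What is shaped like the hanger but purple or red is not meant.

How it is judged:
By the outcome, as a careful person would: the job done as asked, in the order asked, and still so for the second after the job is handed in, with the robot touching nothing.
It also fails if it takes over 61 s, if anything falls off the work surface, if the arm or the gripper's body presses on something with over 40 N, if the wrist force passes 120 N, or if a joint passes its speed limit or range.

## Working session

There is one attempt and no reset: what is moved stays moved. The work goes in short steps, Python scripts to look and compute and a shell command to move; the robot and the scene stay as the last step left them, time stands still between calls to the robot, and variables do not carry over. Pictures are saved under pics/ and viewed, at most 10 in all, crops included, and the job is handed in when it is done.

```bash
mkdir -p pics; cat > h.py <<'E'
import numpy as np, cv2
from plant import monitor, imaging, ticket
def grab(n):
    s=monitor.get_state(); c=imaging.read_camera(n); 
    if n=="wrist":
        T=np.eye(4);T[:3,:3]=s["tcp_rot"];T[:3,3]=s["position"]; M=T@np.array(c["tool_from_camera"]);
        c["position"]=M[:3,3];c["orientation"]=M[:3,:3]
    c["f"]=c["img"].shape[0]/2/np.tan(np.radians(c["fov_y"]/2)); return c
def ray(c,u,v):
    d=np.array([(u-c["cx"])/c["f"],-(v-c["cy"])/c["f"],-1]); d=np.array(c["orientation"])@d
    return np.array(c["position"]),d/np.linalg.norm(d)
def onz(c,u,v,z):
    p,d=ray(c,u,v); return p+d*(z-p[2])/d[2]
def proj(c,P):
    q=np.array(c["orientation"]).T@(np.array(P)-np.array(c["position"]))
    return np.array([c["cx"]+c["f"]*q[0]/-q[2], c["cy"]-c["f"]*q[1]/-q[2]])
def tri(c1,p1,c2,p2):
    a,d=ray(c1,*p1); b,e=ray(c2,*p2)
    s=np.linalg.lstsq(np.c_[d,-e],b-a,rcond=None)[0]; A=a+d*s[0];B=b+e*s[1]
    return (A+B)/2,np.linalg.norm(A-B)
E
python3 - <<'E'
from h import *
s=monitor.get_state(); print({k:np.round(v,3).tolist() for k,v in s.items()})
import pickle
for n in("scene","top"):
    c=grab(n); pickle.dump(c,open(n+".pkl","wb")); print(n,{k:np.round(v,3).tolist() if not isinstance(v,str) else v for k,v in c.items() if k!="img"})
    cv2.imwrite(f"pics/{n}0.png",cv2.resize(c["img"],(800,600),interpolation=cv2.INTER_CUBIC))
E
```

```text
{'t': 0.0, 'joint_positions': [64.578, 18.441, -4.014, 83.175, 1.295, 78.54, -3.262], 'qvel': [0.08, -0.05, 0.031, -0.035, 0.02, -0.079, -0.084], 'joint_efforts': [-0.0, -49.129, -0.404, -31.252, -0.064, 0.044, 0.0], 'position': [0.287, -0.583, 0.221], 'tcp_rot': [[0.897, 0.442, -0.001], [0.442, -0.897, 0.002], [-0.0, -0.002, -1.0]], 'force': [-0.119, -0.815, -0.128], 'wrist_torque': [-0.014, 0.007, 0.01], 'grip_force': 0.0, 'gripper_width': 1.001}
scene {'fov_y': 53.096, 'cx': 256.315, 'cy': 187.63, 'position': [1.308, 0.381, 0.968], 'orientation': [[-0.461, -0.617, 0.638], [0.887, -0.338, 0.315], [0.022, 0.711, 0.703]], 'f': 384.286}
top {'fov_y': 46.892, 'cx': 261.149, 'cy': 196.64, 'position': [0.258, 0.01, 1.725], 'orientation': [[0.025, 0.982, -0.188], [-1.0, 0.025, -0.006], [-0.002, 0.189, 0.982]], 'f': 442.715}
```

View pics/scene0.png

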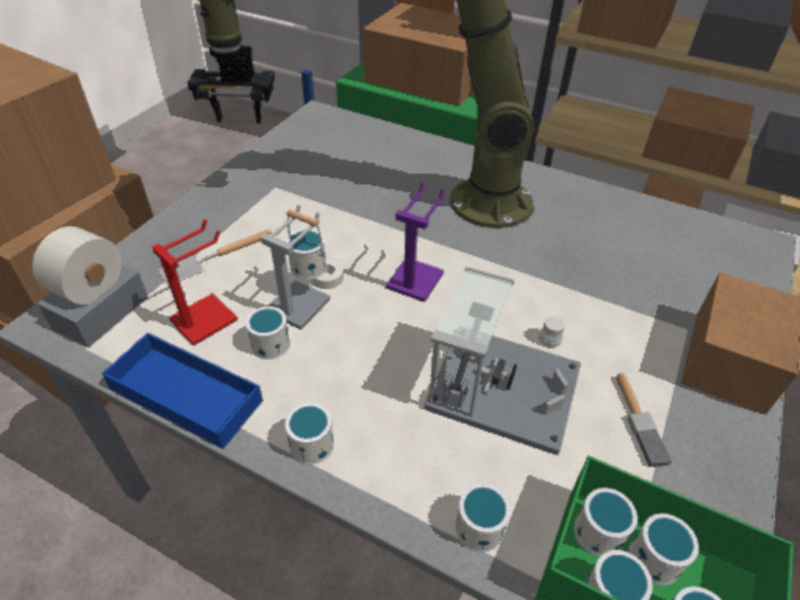

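View pics/top0.png

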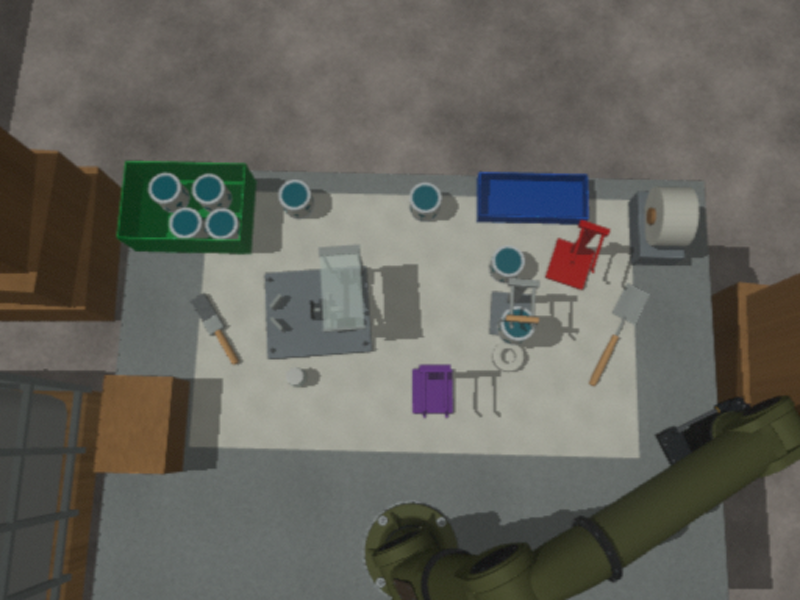

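```bash
cat > a.py <<'E'
from h import *
import pickle
T=pickle.load(open("top.pkl","rb"));S=pickle.load(open("scene.pkl","rb"))
def bar(c,roi):
    x0,y0,x1,y1=roi; h=cv2.cvtColor(c["img"],cv2.COLOR_BGR2HSV)[y0:y1,x0:x1]
    m=cv2.inRange(h,(5,90,80),(25,255,255)); n,l,st,ce=cv2.connectedComponentsWithStats(m); i=1+np.argmax(st[1:,4])
    p=np.argwhere(l==i)[:,::-1]+[x0,y0]; r=cv2.minAreaRect(p.astype(np.float32)); return r,cv2.boxPoints(r)
for n,c,roi in(("top",T,(315,195,352,215)),("scene",S,(178,128,210,146))):
    r,b=bar(c,roi); print(n,r)
    e=sorted(b.tolist(),key=lambda p:p[0]); A=np.mean(e[:2],0);B=np.mean(e[2:],0)
    print(onz(c,*r[0],.216),onz(c,*A,.216),onz(c,*B,.216))
print(tri(T,bar(T,(315,195,352,215))[0][0],S,bar(S,(178,128,210,146))[0][0]))
a=cv2.resize(T["img"][150:240,160:250],(400,400),interpolation=cv2.INTER_CUBIC)
b=cv2.resize(S["img"][165:295,260:390],(400,400),interpolation=cv2.INTER_CUBIC)
cv2.imwrite("pics/clamp.png",np.hstack([a,b]))
E
python3 a.py
```

```text
top ((334.0368957519531, 203.5942840576172), (20.098936080932617, 3.168750762939453), 5.19442892074585)
[ 0.52918929 -0.23330975  0.216     ] [ 0.53151662 -0.1987196   0.216     ] [ 0.52686394 -0.2678703   0.216     ]
scene ((192.89645385742188, 138.74851989746094), (19.307693481445312, 3.153846263885498), 22.61986541748047)
[ 0.52622449 -0.23481631  0.216     ] [ 0.52390432 -0.27067009  0.216     ] [ 0.52849714 -0.19969663  0.216     ]
(array([ 0.52873634, -0.23288665,  0.21840747]), np.float64(7.903420770939422e-05))
```

View pics/clamp.png

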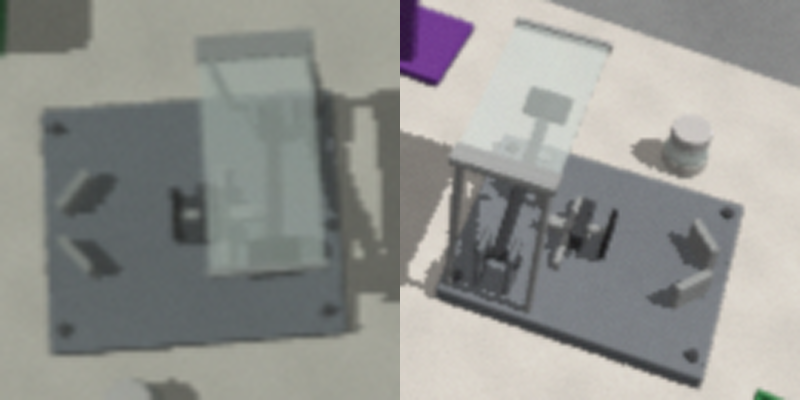

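```bash
cat > b.py <<'E'
from h import *
import pickle
T=pickle.load(open("top.pkl","rb"));S=pickle.load(open("scene.pkl","rb"))
t=lambda x,y:(160+x/4.444-.4,150+y/4.444-.4); s=lambda x,y:(260+(x-400)/3.077-.4,165+y/3.077-.4)
def fit(m,w):
    m=np.array(m,float);w=np.array(w)[:,:2];a=m-m.mean(0);b=w-w.mean(0)
    th=np.arctan2((a[:,0]*b[:,1]-a[:,1]*b[:,0]).sum(),(a*b).sum());R=np.array([[np.cos(th),-np.sin(th)],[np.sin(th),np.cos(th)]])
    o=w.mean(0)-R@m.mean(0); print("yaw",np.degrees(th),"o",o,"res mm\n",np.round(1e3*(w-(m@R.T+o)),1)); return R,o
mt=[(.11,.135),(-.11,.135),(-.11,-.125)];wt=[onz(T,*t(*p),.02) for p in((43,110),(52,351),(346,332))]
ms=[(-.11,.135),(.11,.135),(.11,-.125)];ws=[onz(S,*s(*p),.02) for p in((742,206),(698,374),(439,291))]
fit(mt,wt);fit(ms,ws);R,o=fit(mt+ms,wt+ws)
for n,p in dict(seat=(0,.07),set=(0,.064),pad=(-.057,-.075),gf=(-.084,-.075),jaw=(0,.017)).items(): print(n,R@np.array(p)+o)
g=[tri(T,t(*a),S,s(*b))[0] for a,b in(((210,274),(517,24)),((325,266),(610,48)))]; print("guard front corners",g,"expect",R@[-.084,-.028]+o,R@[-.084,-.122]+o)
E
python3 b.py
```

```text
yaw 5.455052934112831 o [0.57098468 0.24234699] res mm
 [[-2.  -0.6]
 [ 1.8 -1.5]
 [ 0.2  2.1]]
yaw 6.252443452273354 o [0.56935858 0.24368406] res mm
 [[ 3.4  0.4]
 [-2.8 -5.6]
 [-0.5  5.2]]
yaw 5.910105495310302 o [0.57019302 0.24327305] res mm
 [[-0.  -2.3]
 [ 3.6 -1.4]
 [-0.1  1.9]
 [ 1.8  0.1]
 [-4.5 -4.6]
 [-0.7  6.3]]
seat [0.56298526 0.31290097]
set [0.56360307 0.30693287]
pad [0.52121859 0.16280252]
gf [0.4943621  0.16002239]
jaw [0.56844256 0.26018269]
guard front corners [array([0.5048442 , 0.16338604, 0.22725136]), array([0.49242729, 0.16157305, 0.19743787])] expect [0.48952261 0.20677257] [0.4992016  0.11327221]
```

```bash
cat > plan.py <<'E'
import sys,json
from h import *
# target tcp x y z, tool-y heading deg (or 'k'), rows
s=monitor.get_state();P=np.array(s["position"]);R=np.array(s["tcp_rot"])
g=np.array([float(v) for v in sys.argv[1:4]]);n=int(sys.argv[5])
h=np.degrees(np.arctan2(R[1,1],R[0,1])); t=0 if sys.argv[4]=="k" else -((float(sys.argv[4])-h+180)%360-180)/n/6
st=(g-P)/n/.025; print("t",s["t"],"P",P.round(4),"head",h.round(2),"zaxis",R[:,2].round(3),"F",np.round(s["force"],1))
rows=[]
for i in range(n):
    a=np.radians(6*t*i);Q=R@np.array([[np.cos(a),-np.sin(a),0],[np.sin(a),np.cos(a),0],[0,0,1]])
    v=Q.T@st; rows.append(dict(x=round(v[0],2),y=round(v[1],2),z=round(v[2],2),turn=round(t,2)))
for i in range(0,n,5): print(json.dumps(rows[i:i+5]))
E
python3 plan.py .528 -.234 .29 -3.8 20
```

```text
t 0.1 P [ 0.287  -0.5827  0.2216] head -63.76 zaxis [-0.001  0.001 -1.   ] F [-0.   0.2 -0.5]
[{"x": 0.74, "y": -0.41, "z": -0.14, "turn": -0.5}, {"x": 0.76, "y": -0.37, "z": -0.14, "turn": -0.5}, {"x": 0.78, "y": -0.33, "z": -0.14, "turn": -0.5}, {"x": 0.8, "y": -0.29, "z": -0.14, "turn": -0.5}, {"x": 0.81, "y": -0.25, "z": -0.14, "turn": -0.5}]
[{"x": 0.82, "y": -0.21, "z": -0.14, "turn": -0.5}, {"x": 0.83, "y": -0.16, "z": -0.14, "turn": -0.5}, {"x": 0.84, "y": -0.12, "z": -0.14, "turn": -0.5}, {"x": 0.84, "y": -0.08, "z": -0.14, "turn": -0.5}, {"x": 0.85, "y": -0.03, "z": -0.14, "turn": -0.5}]
[{"x": 0.85, "y": 0.01, "z": -0.14, "turn": -0.5}, {"x": 0.85, "y": 0.06, "z": -0.14, "turn": -0.5}, {"x": 0.84, "y": 0.1, "z": -0.14, "turn": -0.5}, {"x": 0.84, "y": 0.14, "z": -0.14, "turn": -0.5}, {"x": 0.83, "y": 0.19, "z": -0.14, "turn": -0.5}]
[{"x": 0.82, "y": 0.23, "z": -0.14, "turn": -0.5}, {"x": 0.8, "y": 0.27, "z": -0.14, "turn": -0.5}, {"x": 0.79, "y": 0.32, "z": -0.14, "turn": -0.5}, {"x": 0.77, "y": 0.36, "z": -0.14, "turn": -0.5}, {"x": 0.75, "y": 0.4, "z": -0.14, "turn": -0.5}]
```

```bash
python3 -m pendant '[{"x":0.74,"y":-0.41,"z":-0.28,"turn":-0.5},{"x":0.76,"y":-0.37,"z":-0.28,"turn":-0.5},{"x":0.78,"y":-0.33,"z":-0.28,"turn":-0.5},{"x":0.8,"y":-0.29,"z":-0.28,"turn":-0.5},{"x":0.81,"y":-0.25,"z":-0.28,"turn":-0.5}]' 0.2
python3 -m pendant '[{"x":0.82,"y":-0.21,"z":-0.28,"turn":-0.5},{"x":0.83,"y":-0.16,"z":-0.28,"turn":-0.5},{"x":0.84,"y":-0.12,"z":-0.28,"turn":-0.5},{"x":0.84,"y":-0.08,"z":-0.28,"turn":-0.5},{"x":0.85,"y":-0.03,"z":-0.28,"turn":-0.5}]'
python3 -m pendant '[{"x":0.85,"y":0.01,"z":0,"turn":-0.5},{"x":0.85,"y":0.06,"z":0,"turn":-0.5},{"x":0.84,"y":0.1,"z":0,"turn":-0.5},{"x":0.84,"y":0.14,"z":0,"turn":-0.5},{"x":0.83,"y":0.19,"z":0,"turn":-0.5}]'
python3 -m pendant '[{"x":0.82,"y":0.23,"z":0,"turn":-0.5},{"x":0.8,"y":0.27,"z":0,"turn":-0.5},{"x":0.79,"y":0.32,"z":0,"turn":-0.5},{"x":0.77,"y":0.36,"z":0,"turn":-0.5},{"x":0.75,"y":0.4,"z":0,"turn":-0.5}]'
python3 - <<'E'
from h import *
import pickle
c=grab("wrist");pickle.dump(c,open("w1.pkl","wb"));cv2.imwrite("pics/w1.png",c["img"]);s=monitor.get_state();print(s["position"],s["joint_positions"],c["position"],np.round(c["orientation"],3),c["f"])
print(proj(c,[.528,-.234,.216]))
E
```

```text
t: 0.72
position: [0.3488, -0.4946, 0.2583]
tcp_rot: [[0.749, 0.662, 0.0], [0.662, -0.749, -0.001], [-0.0, 0.001, -1.0]]
force: [0.2, 0.2, -0.3]
gripper_width: 0.618
grip_force: 0.0
t: 1.35
position: [0.4086, -0.4078, 0.2931]
tcp_rot: [[0.553, 0.833, 0.0], [0.833, -0.553, -0.0], [-0.0, 0.0, -1.0]]
force: [-0.4, -0.0, -0.2]
gripper_width: 0.6
grip_force: 0.0
t: 1.98
position: [0.4688, -0.3202, 0.2924]
tcp_rot: [[0.318, 0.948, -0.0], [0.948, -0.318, 0.0], [0.0, -0.0, -1.0]]
force: [-0.6, -0.1, 0.3]
gripper_width: 0.597
grip_force: 0.0
t: 2.6
position: [0.5293, -0.2329, 0.2925]
tcp_rot: [[0.062, 0.998, -0.0], [0.998, -0.062, -0.0], [-0.0, -0.0, -1.0]]
force: [1.5, 0.2, 0.4]
gripper_width: 0.599
grip_force: 0.0
[ 0.53113224 -0.22921275  0.29257277] [ 42.97811753   9.70690427 -25.30286947  86.65577548   4.00627528
  84.52304629  14.3913752 ] [ 0.53445373 -0.1672818   0.45456034] [[ 0.998  0.059  0.015]
 [-0.061  0.969  0.239]
 [-0.    -0.24   0.971]] 341.40557780986535
[258.90316134 193.18216101]
```

View pics/w1.png

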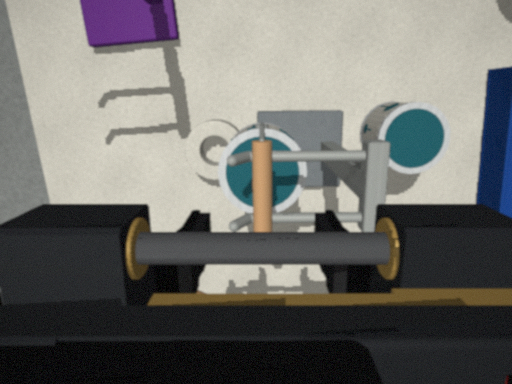

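```bash
python3 - <<'E'
from h import *
import pickle
c=pickle.load(open("w1.pkl","rb"))
for p in((262,145),(262,186),(262,228)): print(onz(c,*p,.216))
for p in((300,156),(350,156),(300,217),(350,217)): print("prong",onz(c,*p,.205))
print(monitor.get_state()["position"])
E
python3 plan.py .5285 -.234 .197 k 5
```

```text
[ 0.5323714  -0.19914602  0.216     ]
[ 0.53056918 -0.22876533  0.216     ]
[ 0.5286084  -0.26099035  0.216     ]
prong [ 0.55980424 -0.2104528   0.205     ]
prong [ 0.5966759  -0.21269141  0.205     ]
prong [ 0.55818033 -0.25805649  0.205     ]
prong [ 0.59672019 -0.26039491  0.205     ]
[ 0.53113224 -0.22921275  0.29257277]
t 2.65 P [ 0.5311 -0.2292  0.2926] head -3.22 zaxis [ 0.002  0.002 -1.   ] F [ 0.2  2.  -0.1]
[{"x": -0.04, "y": -0.02, "z": 0.76, "turn": 0}, {"x": -0.04, "y": -0.02, "z": 0.76, "turn": 0}, {"x": -0.04, "y": -0.02, "z": 0.76, "turn": 0}, {"x": -0.04, "y": -0.02, "z": 0.76, "turn": 0}, {"x": -0.04, "y": -0.02, "z": 0.76, "turn": 0}]
```

```bash
python3 -m pendant '[{"x":-0.04,"y":-0.02,"z":0.76},{"x":-0.04,"y":-0.02,"z":0.76},{"x":-0.04,"y":-0.02,"z":0.76},{"x":0,"y":0,"z":0.76},{"x":0,"y":0,"z":0.76}]'
python3 -m pendant '[{"z":0},{"z":0},{"z":0},{"z":0},{"z":0}]' -1; python3 -m pendant '[{"z":-0.2},{"z":-0.4},{"z":-0.4},{"z":-0.5},{"z":-0.4}]'
```

```text
invalid input
invalid input
invalid input
```

```bash
python3 -m pendant '[{"x":-0.04,"y":-0.02,"z":0.76,"turn":0},{"x":-0.04,"y":-0.02,"z":0.76,"turn":0},{"x":-0.04,"y":-0.02,"z":0.76,"turn":0},{"x":0,"y":0,"z":0.76,"turn":0},{"x":0,"y":0,"z":0.76,"turn":0}]'
python3 -m pendant '[{"x":0,"y":0,"z":0,"turn":0},{"x":0,"y":0,"z":0,"turn":0},{"x":0,"y":0,"z":0,"turn":0},{"x":0,"y":0,"z":0,"turn":0},{"x":0,"y":0,"z":0,"turn":0}]' -1
```

```text
t: 3.28
position: [0.5264, -0.2371, 0.196]
tcp_rot: [[0.066, 0.998, -0.0], [0.998, -0.066, 0.0], [0.0, -0.0, -1.0]]
force: [-1.1, 0.3, 0.3]
gripper_width: 0.6
grip_force: 0.0
t: 3.9
position: [0.5274, -0.2371, 0.1982]
tcp_rot: [[0.066, 0.998, 0.002], [0.998, -0.066, -0.001], [-0.001, 0.002, -1.0]]
force: [0.7, 0.3, 1.1]
gripper_width: 0.149
grip_force: 30.0
```

```bash
python3 -m pendant '[{"x":0,"y":0,"z":-0.16,"turn":0},{"x":0,"y":0,"z":-0.36,"turn":0},{"x":0,"y":0,"z":-0.4,"turn":0},{"x":0,"y":0,"z":-0.36,"turn":0},{"x":0,"y":0,"z":-0.2,"turn":0}]'
python3 -m pendant '[{"x":0,"y":-0.3,"z":0,"turn":0},{"x":0,"y":-0.6,"z":0,"turn":0},{"x":0,"y":-0.8,"z":0,"turn":0},{"x":0,"y":-0.8,"z":0,"turn":0},{"x":0,"y":-0.6,"z":0,"turn":0}]'
python3 -m pendant '[{"x":0,"y":-0.2,"z":-0.4,"turn":0},{"x":0,"y":0,"z":-0.9,"turn":0},{"x":0,"y":0,"z":-1,"turn":0},{"x":0,"y":0,"z":-1,"turn":0},{"x":0,"y":0,"z":-0.9,"turn":0}]'
python3 -m pendant '[{"x":0,"y":0,"z":-0.4,"turn":0},{"x":0,"y":0,"z":0,"turn":0},{"x":0,"y":0,"z":0,"turn":0},{"x":0,"y":0,"z":0,"turn":0},{"x":0,"y":0,"z":0,"turn":0}]'
python3 plan.py .5638 .297 .36 5.9 25
python3 - <<'E'
from h import *
a=cv2.resize(grab("scene")["img"][60:250,120:400],(560,380));cv2.imwrite("pics/s1.png",a)
E
```

```text
t: 4.53
position: [0.5271, -0.2371, 0.2356]
tcp_rot: [[0.066, 0.998, 0.001], [0.998, -0.066, -0.001], [-0.001, 0.001, -1.0]]
force: [1.7, 0.5, -2.9]
gripper_width: 0.146
grip_force: 30.0
t: 5.15
position: [0.4475, -0.2319, 0.2343]
tcp_rot: [[0.067, 0.998, -0.001], [0.998, -0.067, -0.0], [-0.0, -0.001, -1.0]]
force: [-0.0, 0.5, -1.8]
gripper_width: 0.151
grip_force: 30.0
t: 5.78
position: [0.4449, -0.2314, 0.3413]
tcp_rot: [[0.065, 0.998, 0.002], [0.998, -0.065, -0.001], [-0.001, 0.002, -1.0]]
force: [0.6, 0.3, -2.5]
gripper_width: 0.155
grip_force: 30.0
t: 6.4
position: [0.4443, -0.2314, 0.349]
tcp_rot: [[0.066, 0.998, -0.001], [0.998, -0.066, 0.0], [0.0, -0.001, -1.0]]
force: [-0.5, 0.2, -2.5]
gripper_width: 0.149
grip_force: 30.0
t 6.4 P [ 0.4443 -0.2314  0.349 ] head -3.77 zaxis [-0.001  0.    -1.   ] F [-0.5  0.2 -2.5]
[{"x": 0.86, "y": 0.14, "z": -0.02, "turn": -0.06}, {"x": 0.86, "y": 0.14, "z": -0.02, "turn": -0.06}, {"x": 0.85, "y": 0.15, "z": -0.02, "turn": -0.06}, {"x": 0.85, "y": 0.15, "z": -0.02, "turn": -0.06}, {"x": 0.85, "y": 0.16, "z": -0.02, "turn": -0.06}]
[{"x": 0.
[... 312 characters left out ...]
y": 0.2, "z": -0.02, "turn": -0.06}, {"x": 0.84, "y": 0.2, "z": -0.02, "turn": -0.06}, {"x": 0.84, "y": 0.21, "z": -0.02, "turn": -0.06}, {"x": 0.84, "y": 0.22, "z": -0.02, "turn": -0.06}]
[{"x": 0.84, "y": 0.22, "z": -0.02, "turn": -0.06}, {"x": 0.84, "y": 0.23, "z": -0.02, "turn": -0.06}, {"x": 0.84, "y": 0.23, "z": -0.02, "turn": -0.06}, {"x": 0.83, "y": 0.24, "z": -0.02, "turn": -0.06}, {"x": 0.83, "y": 0.24, "z": -0.02, "turn": -0.06}]
[{"x": 0.83, "y": 0.25, "z": -0.02, "turn": -0.06}, {"x": 0.83, "y": 0.25, "z": -0.02, "turn": -0.06}, {"x": 0.83, "y": 0.26, "z": -0.02, "turn": -0.06}, {"x": 0.83, "y": 0.27, "z": -0.02, "turn": -0.06}, {"x": 0.82, "y": 0.27, "z": -0.02, "turn": -0.06}]
```

View pics/s1.png

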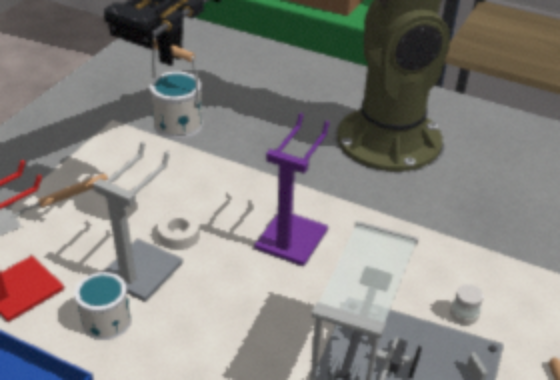

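```bash
python3 -m pendant '[{"x":0.4,"y":0.1,"z":-0.2,"turn":-0.06},{"x":0.86,"y":0.14,"z":-0.2,"turn":-0.06},{"x":0.85,"y":0.15,"z":-0.2,"turn":-0.06},{"x":0.85,"y":0.15,"z":0,"turn":-0.06},{"x":0.85,"y":0.16,"z":0,"turn":-0.06}]'
python3 -m pendant '[{"x":0.85,"y":0.16,"z":0,"turn":-0.06},{"x":0.85,"y":0.17,"z":0,"turn":-0.06},{"x":0.85,"y":0.18,"z":0,"turn":-0.06},{"x":0.85,"y":0.18,"z":0,"turn":-0.06},{"x":0.85,"y":0.19,"z":0,"turn":-0.06}]'
python3 -m pendant '[{"x":0.85,"y":0.19,"z":0,"turn":-0.06},{"x":0.84,"y":0.2,"z":0,"turn":-0.06},{"x":0.84,"y":0.2,"z":0,"turn":-0.06},{"x":0.84,"y":0.21,"z":0,"turn":-0.06},{"x":0.84,"y":0.22,"z":0,"turn":-0.06}]'
python3 -m pendant '[{"x":0.84,"y":0.22,"z":0,"turn":-0.06},{"x":0.84,"y":0.23,"z":0,"turn":-0.06},{"x":0.84,"y":0.23,"z":0,"turn":-0.06},{"x":0.6,"y":0.18,"z":0,"turn":-0.06},{"x":0.2,"y":0.06,"z":0,"turn":-0.06}]'
python3 - <<'E'
from h import *
import pickle
c=grab("wrist");pickle.dump(c,open("w2.pkl","wb"));cv2.imwrite("pics/w2.png",c["img"]);print(monitor.get_state()["position"])
R=np.array([[.9947,-.1028],[.1028,.9947]]);o=[.5702,.2433]
for p in((0,.07,.02),(.11,.135,.02),(-.11,.135,.02)): print(proj(c,np.r_[R@p[:2]+o,p[2]]))
E
```

```text
t: 7.08
position: [0.4672, -0.1353, 0.3646]
tcp_rot: [[0.033, 0.999, 0.0], [0.999, -0.033, -0.0], [-0.0, 0.0, -1.0]]
force: [0.5, -0.1, -1.9]
gripper_width: 0.147
grip_force: 30.0
t: 7.7
position: [0.4913, -0.0301, 0.3645]
tcp_rot: [[0.003, 1.0, -0.0], [1.0, -0.003, -0.0], [-0.0, -0.0, -1.0]]
force: [1.0, -1.0, -2.4]
gripper_width: 0.146
grip_force: 30.0
t: 8.32
position: [0.5157, 0.0753, 0.3644]
tcp_rot: [[-0.029, 1.0, -0.0], [1.0, 0.029, 0.0], [0.0, -0.0, -1.0]]
force: [1.1, -0.5, -1.8]
gripper_width: 0.151
grip_force: 30.0
t: 8.95
position: [0.5353, 0.1591, 0.3643]
tcp_rot: [[-0.062, 0.998, -0.001], [0.998, 0.062, 0.0], [0.0, -0.001, -1.0]]
force: [-0.2, -0.4, -2.5]
gripper_width: 0.152
grip_force: 30.0
[0.53541159 0.15898379 0.36431646]
[288.55145397  33.88873224]
[370.17597423 -22.07753384]
[205.29564468 -14.81976144]
```

View pics/w2.png

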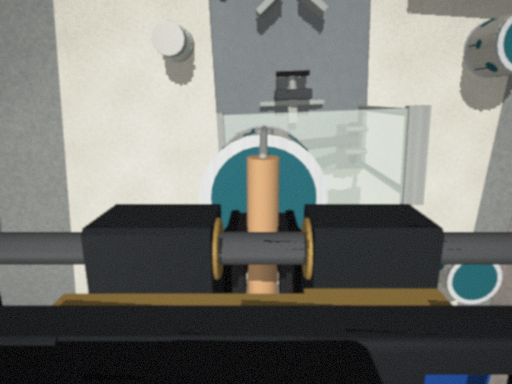

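```bash
python3 - <<'E'
from h import *
import pickle
c=pickle.load(open("w2.pkl","rb"))
g=cv2.cvtColor(c["img"],cv2.COLOR_BGR2HSV)[...,2].astype(int)
for v in(30,60,90):
    r=g[v]; d=np.diff(cv2.GaussianBlur(c["img"].astype(np.float32),(1,5),0).mean(2)[v]); l=205+np.argmin(d[205:235]);rr=350+np.argmax(d[350:385])
    print(v,l,rr,onz(c,l+.5,v,.02),onz(c,rr+.5,v,.02))
print("jaw pad face top corners",onz(c,276,72,.056),onz(c,309,71,.056))
print("fence inner tops",onz(c,286,2,.052),onz(c,298,2,.052), "outer ends", onz(c,258,12,.052),onz(c,326,10,.052))
R=np.array([[.9947,-.1028],[.1028,.9947]]);o=[.5702,.2433]
for p in((-.022,.017,.056),(.022,.017,.056)): print(R@p[:2]+o,proj(c,np.r_[R@p[:2]+o,p[2]]))
a=cv2.resize(c["img"][0:130,190:420],None,fx=3.4,fy=3.4,interpolation=cv2.INTER_CUBIC);cv2.imwrite("pics/w2c.png",a)
E
```

```text
30 210 369 [0.45537837 0.31107825 0.02      ] [0.67375739 0.32495589 0.02      ]
60 212 368 [0.45925266 0.27216621 0.02      ] [0.67777289 0.28606521 0.02      ]
90 214 367 [0.46328424 0.23167437 0.02      ] [0.6819514  0.24559561 0.02      ]
jaw pad face top corners [0.54819309 0.25915625 0.056     ] [0.59135589 0.26315809 0.056     ]
fence inner tops [0.55477027 0.34458735 0.052     ] [0.56993412 0.34555022 0.052     ] outer ends [0.52008964 0.33074757 0.052     ] [0.60631771 0.33856356 0.052     ]
[0.546569  0.2579483] [274.70106172  72.87868596]
[0.5903358 0.2624715] [308.17636818  71.49535383]
```

View pics/w2c.png

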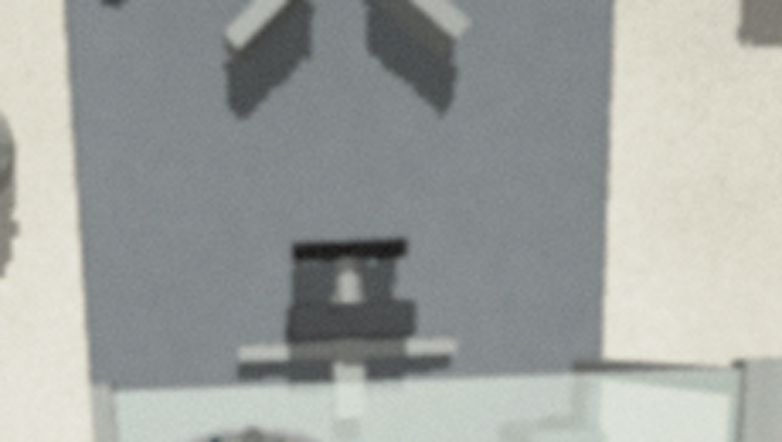

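```bash
python3 - <<'E'
from h import *
import pickle
c=pickle.load(open("w2.pkl","rb"))
print("bar end", onz(c,263,157,.382), "bar mid line",onz(c,263,200,.382))
print("rim L,R,top",onz(c,202,195,.322),onz(c,327,195,.322),onz(c,264,134,.322))
E
python3 plan.py .565 .3045 .36 5.8 10
```

```text
bar end [0.53429721 0.20027338 0.382     ] bar mid line [0.5355285  0.18111978 0.382     ]
rim L,R,top [0.49869202 0.1638641  0.322     ] [0.57633045 0.16882449 0.322     ] [0.53475584 0.20402743 0.322     ]
t 9.0 P [0.5354 0.159  0.3643] head 3.55 zaxis [-0.  0. -1.] F [-0.3  0.2 -2.5]
[{"x": 0.57, "y": 0.15, "z": 0.02, "turn": -0.04}, {"x": 0.57, "y": 0.16, "z": 0.02, "turn": -0.04}, {"x": 0.57, "y": 0.16, "z": 0.02, "turn": -0.04}, {"x": 0.57, "y": 0.16, "z": 0.02, "turn": -0.04}, {"x": 0.57, "y": 0.16, "z": 0.02, "turn": -0.04}]
[{"x": 0.57, "y": 0.17, "z": 0.02, "turn": -0.04}, {"x": 0.57, "y": 0.17, "z": 0.02, "turn": -0.04}, {"x": 0.57, "y": 0.17, "z": 0.02, "turn": -0.04}, {"x": 0.57, "y": 0.17, "z": 0.02, "turn": -0.04}, {"x": 0.57, "y": 0.17, "z": 0.02, "turn": -0.04}]
```

```bash
python3 -m pendant '[{"x":0.3,"y":0.1,"z":0,"turn":-0.04},{"x":0.6,"y":0.16,"z":0,"turn":-0.04},{"x":0.7,"y":0.18,"z":0,"turn":-0.04},{"x":0.7,"y":0.18,"z":0,"turn":-0.04},{"x":0.7,"y":0.18,"z":0,"turn":-0.04}]'
python3 -m pendant '[{"x":0.7,"y":0.2,"z":0,"turn":-0.04},{"x":0.7,"y":0.2,"z":0,"turn":-0.04},{"x":0.6,"y":0.17,"z":0,"turn":-0.04},{"x":0.5,"y":0.14,"z":0,"turn":-0.04},{"x":0.22,"y":0.1,"z":0,"turn":-0.04}]'
python3 -m pendant '[{"x":0,"y":0,"z":0.3,"turn":0},{"x":0,"y":0,"z":0.7,"turn":0},{"x":0,"y":0,"z":1,"turn":0},{"x":0,"y":0,"z":1,"turn":0},{"x":0,"y":0,"z":1,"turn":0}]'
python3 plan.py .564 .303 .165 5.8 5
```

```text
t: 9.62
position: [0.5502, 0.2358, 0.3644]
tcp_rot: [[-0.082, 0.997, -0.0], [0.997, 0.082, 0.0], [0.0, -0.0, -1.0]]
force: [0.7, 1.1, -1.7]
gripper_width: 0.149
grip_force: 30.0
t: 10.25
position: [0.5643, 0.3046, 0.3643]
tcp_rot: [[-0.103, 0.995, -0.001], [0.995, 0.103, 0.0], [0.0, -0.001, -1.0]]
force: [-0.1, 0.2, -2.3]
gripper_width: 0.148
grip_force: 30.0
t: 10.88
position: [0.5643, 0.302, 0.2624]
tcp_rot: [[-0.1, 0.995, -0.001], [0.995, 0.1, -0.002], [-0.001, -0.001, -1.0]]
force: [-0.1, 0.4, -2.7]
gripper_width: 0.149
grip_force: 30.0
t 10.875 P [0.5643 0.302  0.2624] head 5.74 zaxis [-0.001 -0.002 -1.   ] F [-0.1  0.4 -2.7]
[{"x": 0.01, "y": -0.0, "z": 0.78, "turn": -0.0}, {"x": 0.01, "y": -0.0, "z": 0.78, "turn": -0.0}, {"x": 0.01, "y": -0.0, "z": 0.78, "turn": -0.0}, {"x": 0.01, "y": -0.0, "z": 0.78, "turn": -0.0}, {"x": 0.01, "y": -0.0, "z": 0.78, "turn": -0.0}]
```

```bash
python3 -m pendant '[{"x":0,"y":0,"z":1,"turn":0},{"x":0,"y":0,"z":1,"turn":0},{"x":0,"y":0,"z":0.9,"turn":0},{"x":0,"y":0,"z":0.7,"turn":0},{"x":0,"y":0,"z":0.5,"turn":0}]'
python3 -m pendant '[{"x":0,"y":0,"z":0.2,"turn":0},{"x":0,"y":0,"z":0.16,"turn":0},{"x":0,"y":0,"z":0.12,"turn":0},{"x":0,"y":0,"z":0.12,"turn":0},{"x":0,"y":0,"z":0.08,"turn":0}]'
python3 - <<'E'
from h import *
import pickle
c=grab("scene");pickle.dump(c,open("s2.pkl","wb"));print(monitor.get_state()["position"])
cv2.imwrite("pics/s2.png",cv2.resize(c["img"][160:310,240:440],(800,600),interpolation=cv2.INTER_CUBIC))
E
```

```text
t: 11.5
position: [0.5642, 0.3026, 0.1606]
tcp_rot: [[-0.101, 0.995, -0.001], [0.995, 0.101, -0.001], [-0.001, -0.001, -1.0]]
force: [0.2, 0.3, -1.8]
gripper_width: 0.149
grip_force: 30.0
t: 12.12
position: [0.5645, 0.3035, 0.145]
tcp_rot: [[-0.102, 0.995, 0.0], [0.995, 0.102, -0.0], [-0.0, 0.0, -1.0]]
force: [-0.3, -0.5, -3.0]
gripper_width: 0.151
grip_force: 30.0
[0.56436531 0.30341317 0.14472125]
```

View pics/s2.png

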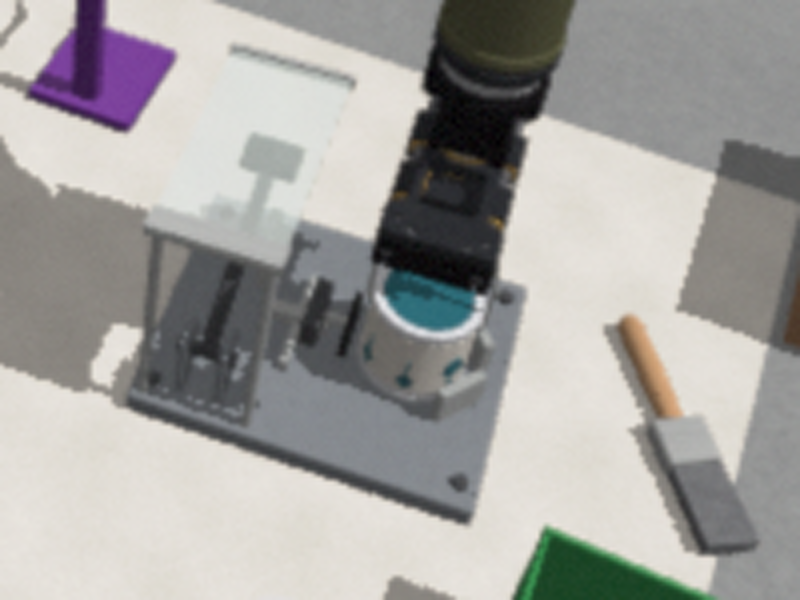

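```bash
python3 -m pendant '[{"x":0,"y":0,"z":0.06,"turn":0},{"x":0,"y":0,"z":0.05,"turn":0},{"x":0,"y":0,"z":0.05,"turn":0},{"x":0,"y":0,"z":0.04,"turn":0},{"x":0,"y":0,"z":0.02,"turn":0}]'
python3 -m pendant '[{"x":0,"y":0,"z":0.04,"turn":0},{"x":0,"y":0,"z":0.02,"turn":0},{"x":0,"y":0,"z":0.02,"turn":0},{"x":0,"y":0,"z":0,"turn":0},{"x":0,"y":0,"z":0,"turn":0}]'
```

```text
t: 12.8
position: [0.5644, 0.3035, 0.1394]
tcp_rot: [[-0.102, 0.995, -0.0], [0.995, 0.102, -0.0], [-0.0, -0.0, -1.0]]
force: [0.4, 0.3, -1.4]
gripper_width: 0.148
grip_force: 30.0
t: 13.42
position: [0.5648, 0.3036, 0.1379]
tcp_rot: [[-0.101, 0.995, 0.001], [0.995, 0.101, 0.0], [0.0, 0.001, -1.0]]
force: [0.7, -0.1, -0.6]
gripper_width: 0.148
grip_force: 30.0
```

```bash
python3 -m pendant '[{"x":0,"y":0,"z":0.03,"turn":0},{"x":0,"y":0,"z":0.02,"turn":0},{"x":0,"y":0,"z":0,"turn":0},{"x":0,"y":0,"z":0,"turn":0},{"x":0,"y":0,"z":0,"turn":0}]'
```

```text
t: 14.05
position: [0.5656, 0.3035, 0.1376]
tcp_rot: [[-0.101, 0.995, 0.003], [0.995, 0.101, 0.0], [0.0, 0.003, -1.0]]
force: [1.7, -0.7, 5.4]
gripper_width: 0.153
grip_force: 30.0
```

```bash
python3 -m pendant '[{"x":0,"y":0,"z":-0.02,"turn":0},{"x":0,"y":0,"z":0,"turn":0},{"x":0,"y":0,"z":0,"turn":0},{"x":0,"y":0,"z":0,"turn":0},{"x":0,"y":0,"z":0,"turn":0}]' 0.2
python3 -m pendant '[{"x":0,"y":0,"z":-0.2,"turn":0},{"x":0,"y":0,"z":-0.5,"turn":0},{"x":0,"y":0,"z":-1,"turn":0},{"x":0,"y":0,"z":-1,"turn":0},{"x":0,"y":0,"z":-1,"turn":0}]'
python3 -m pendant '[{"x":0,"y":0,"z":-1,"turn":0},{"x":0,"y":0,"z":-1,"turn":0},{"x":0,"y":0,"z":-1,"turn":0},{"x":0,"y":0,"z":-1,"turn":0},{"x":0,"y":0,"z":-1,"turn":0}]' -1
python3 - <<'E'
from h import *
print(np.round(monitor.get_state()["joint_positions"],1)); c=grab("scene")
cv2.imwrite("pics/s3.png",cv2.resize(c["img"][160:310,240:440],(800,600),interpolation=cv2.INTER_CUBIC))
E
python3 plan.py .5 .09 .36 95.8 10
```

```text
t: 14.68
position: [0.5643, 0.3035, 0.1366]
tcp_rot: [[-0.102, 0.995, -0.0], [0.995, 0.102, -0.0], [-0.0, -0.0, -1.0]]
force: [0.4, -0.3, -0.6]
gripper_width: 0.577
grip_force: 0.0
t: 15.3
position: [0.5646, 0.3037, 0.2313]
tcp_rot: [[-0.102, 0.995, 0.001], [0.995, 0.102, 0.0], [0.0, 0.001, -1.0]]
force: [-0.5, 0.3, 0.5]
gripper_width: 0.596
grip_force: 0.0
t: 15.92
position: [0.5643, 0.3036, 0.3563]
tcp_rot: [[-0.102, 0.995, 0.001], [0.995, 0.102, 0.001], [0.0, 0.001, -1.0]]
force: [0.3, 0.1, -0.2]
gripper_width: 0.117
grip_force: 0.0
[  4.   22.1 -49.3  69.9  16.6  95.  -35.7]
t 15.975 P [0.5651 0.3044 0.36  ] head 5.83 zaxis [ 0.006  0.003 -1.   ] F [0.7 0.2 2.4]
[{"x": -0.83, "y": -0.35, "z": -0.0, "turn": -1.5}, {"x": -0.76, "y": -0.47, "z": -0.0, "turn": -1.5}, {"x": -0.68, "y": -0.58, "z": -0.0, "turn": -1.5}, {"x": -0.58, "y": -0.68, "z": -0.0, "turn": -1.5}, {"x": -0.47, "y": -0.77, "z": -0.0, "turn": -1.5}]
[{"x": -0.34, "y": -0.83, "z": -0.0, "turn": -1.5}, {"x": -0.21, "y": -0.87, "z": -0.0, "turn": -1.5}, {"x": -0.07, "y": -0.89, "z": -0.0, "turn": -1.5}, {"x": 0.07, "y": -0.89, "z": -0.0, "turn": -1.5}, {"x": 0.21, "y": -0.87, "z": -0.0, "turn": -1.5}]
```

View pics/s3.png

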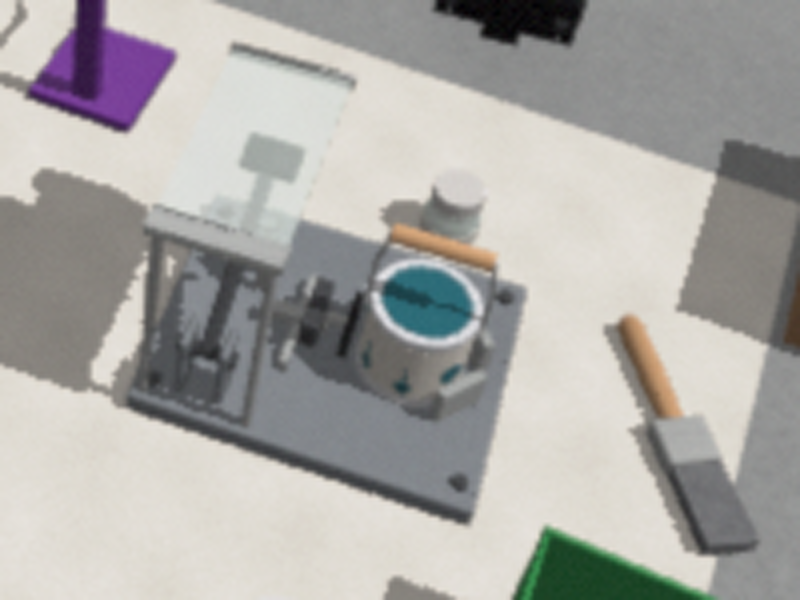

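```bash
python3 plan.py .5 .06 .66 95.8 15
```

```text
t 15.975 P [0.5651 0.3044 0.36  ] head 5.83 zaxis [ 0.006  0.003 -1.   ] F [0.7 0.2 2.4]
[{"x": -0.63, "y": -0.23, "z": -0.8, "turn": -1.0}, {"x": -0.6, "y": -0.3, "z": -0.8, "turn": -1.0}, {"x": -0.57, "y": -0.36, "z": -0.8, "turn": -1.0}, {"x": -0.53, "y": -0.42, "z": -0.8, "turn": -1.0}, {"x": -0.48, "y": -0.47, "z": -0.8, "turn": -1.0}]
[{"x": -0.43, "y": -0.52, "z": -0.8, "turn": -1.0}, {"x": -0.37, "y": -0.56, "z": -0.8, "turn": -1.0}, {"x": -0.31, "y": -0.59, "z": -0.8, "turn": -1.0}, {"x": -0.25, "y": -0.62, "z": -0.8, "turn": -1.0}, {"x": -0.18, "y": -0.65, "z": -0.8, "turn": -1.0}]
[{"x": -0.11, "y": -0.66, "z": -0.8, "turn": -1.0}, {"x": -0.04, "y": -0.67, "z": -0.8, "turn": -1.0}, {"x": 0.03, "y": -0.67, "z": -0.8, "turn": -1.0}, {"x": 0.1, "y": -0.66, "z": -0.8, "turn": -1.0}, {"x": 0.17, "y": -0.65, "z": -0.8, "turn": -1.0}]
```

```bash
python3 -m pendant '[{"x":-0.63,"y":-0.23,"z":-0.8,"turn":-1},{"x":-0.6,"y":-0.3,"z":-0.8,"turn":-1},{"x":-0.57,"y":-0.36,"z":-0.8,"turn":-1},{"x":-0.53,"y":-0.42,"z":-0.8,"turn":-1},{"x":-0.48,"y":-0.47,"z":-0.8,"turn":-1}]'
python3 -m pendant '[{"x":-0.43,"y":-0.52,"z":-0.8,"turn":-1},{"x":-0.37,"y":-0.56,"z":-0.8,"turn":-1},{"x":-0.31,"y":-0.59,"z":-0.8,"turn":-1},{"x":-0.25,"y":-0.62,"z":-0.8,"turn":-1},{"x":-0.18,"y":-0.65,"z":-0.8,"turn":-1}]'
python3 -m pendant '[{"x":-0.11,"y":-0.66,"z":-0.8,"turn":-1},{"x":-0.04,"y":-0.67,"z":-0.8,"turn":-1},{"x":0.03,"y":-0.67,"z":-0.8,"turn":-1},{"x":0.1,"y":-0.66,"z":-0.8,"turn":-1},{"x":0.17,"y":-0.65,"z":-0.8,"turn":-1}]'
python3 -c "
from h import *
print(np.round(monitor.get_state()['joint_positions'],1))"
```

```text
t: 16.6
position: [0.543, 0.2217, 0.4554]
tcp_rot: [[-0.588, 0.809, 0.001], [0.809, 0.588, 0.0], [-0.0, 0.001, -1.0]]
force: [-0.1, -0.6, -0.1]
gripper_width: 0.007
grip_force: 0.0
t: 17.23
position: [0.5219, 0.1405, 0.5554]
tcp_rot: [[-0.914, 0.406, 0.001], [0.406, 0.914, 0.0], [-0.001, 0.0, -1.0]]
force: [-0.1, 0.5, 0.4]
gripper_width: 0.004
grip_force: 0.0
t: 17.85
position: [0.5078, 0.0981, 0.5841]
tcp_rot: [[-0.996, 0.087, 0.007], [0.087, 0.996, -0.019], [-0.008, -0.019, -1.0]]
force: [-0.1, 1.1, -0.1]
gripper_width: 0.003
grip_force: 0.0
[-31.6   7.4  20.7  55.3  -1.6 117.6  73.2]
```

```bash
python3 -m pendant '[{"x":0,"y":0,"z":-1,"turn":0},{"x":0,"y":0,"z":-1,"turn":0},{"x":0,"y":0,"z":-1,"turn":0},{"x":0,"y":0,"z":-1,"turn":0},{"x":0,"y":0,"z":-1,"turn":0}]'
python3 -c "
from h import *
print(np.round(monitor.get_state()['joint_positions'],1))"
```

```text
t: 18.48
position: [0.4964, 0.0967, 0.6333]
tcp_rot: [[-0.99, 0.089, 0.106], [0.089, 0.996, -0.001], [-0.105, 0.009, -0.994]]
force: [-0.0, 0.1, -0.1]
gripper_width: 0.006
grip_force: 0.0
[-53.6   5.   44.7  52.8  -2.8 117.6  74.2]
```

```bash
python3 -m pendant '[{"x":-1,"y":0,"z":-1,"turn":0},{"x":-1,"y":0,"z":-1,"turn":0},{"x":-1,"y":0,"z":-1,"turn":0},{"x":-1,"y":0,"z":-1,"turn":0},{"x":-1,"y":0,"z":-1,"turn":0}]'
python3 -c "
from h import *
print(np.round(monitor.get_state()['joint_positions'],1))"
```

```text
t: 19.1
position: [0.5848, 0.0807, 0.6798]
tcp_rot: [[-0.97, 0.084, 0.229], [0.091, 0.996, 0.017], [-0.226, 0.038, -0.973]]
force: [0.2, 0.4, 0.8]
gripper_width: 0.003
grip_force: 0.0
[-22.4  14.7  19.   35.1  -5.3 117.6  77.4]
```

```bash
python3 -m pendant '[{"x":-0.7,"y":0,"z":-1,"turn":0},{"x":-0.7,"y":0,"z":-1,"turn":0},{"x":-0.7,"y":0,"z":-1,"turn":0},{"x":-0.7,"y":0,"z":-1,"turn":0},{"x":-0.7,"y":0,"z":-1,"turn":0}]'
python3 -m pendant '[{"x":-0.7,"y":0,"z":-1,"turn":0},{"x":-0.7,"y":0,"z":-1,"turn":0},{"x":-0.7,"y":0,"z":-1,"turn":0},{"x":-0.7,"y":0,"z":-1,"turn":0},{"x":-0.7,"y":0,"z":-1,"turn":0}]'
python3 -c "
from h import *
print(np.round(monitor.get_state()['joint_positions'],1))"
```

```text
t: 19.73
position: [0.6089, 0.0662, 0.7302]
tcp_rot: [[-0.936, 0.078, 0.343], [0.094, 0.995, 0.03], [-0.339, 0.06, -0.939]]
force: [-0.3, -0.6, 0.4]
gripper_width: 0.007
grip_force: 0.0
t: 20.35
position: [0.6112, 0.0506, 0.7824]
tcp_rot: [[-0.89, 0.07, 0.45], [0.098, 0.994, 0.04], [-0.445, 0.079, -0.892]]
force: [0.4, 0.3, -0.8]
gripper_width: -0.0
grip_force: 0.0
[-14.2  18.6  18.5  17.4 -10.1 117.6  80. ]
```

```bash
python3 -m pendant '[{"x":-0.7,"y":0,"z":-1,"turn":0},{"x":-0.7,"y":0,"z":-1,"turn":0},{"x":-0.7,"y":0,"z":-1,"turn":0},{"x":-0.7,"y":0,"z":-1,"turn":0},{"x":-0.7,"y":0,"z":-1,"turn":0}]'
python3 -m pendant '[{"x":0.5,"y":0,"z":0.5,"turn":0},{"x":1,"y":0,"z":1,"turn":0},{"x":1,"y":0,"z":1,"turn":0},{"x":1,"y":0,"z":1,"turn":0},{"x":1,"y":0,"z":1,"turn":0}]'
python3 -c "
from h import *
print(np.round(monitor.get_state()['joint_positions'],1))"
```

```text
t: 20.98
position: [0.5951, 0.0349, 0.8349]
tcp_rot: [[-0.836, 0.061, 0.546], [0.103, 0.994, 0.047], [-0.54, 0.095, -0.836]]
force: [0.1, 1.1, -0.8]
gripper_width: 0.009
grip_force: 0.0
t: 21.6
position: [0.5618, 0.0519, 0.6787]
tcp_rot: [[-0.836, 0.06, 0.546], [0.103, 0.994, 0.048], [-0.539, 0.096, -0.837]]
force: [-0.0, -0.4, -0.8]
gripper_width: 0.004
grip_force: 0.0
[-34.6 -10.4  18.6  67.    8.9  89.9  72.2]
```

```bash
python3 -m pendant '[{"x":-0.5,"y":0,"z":-1,"turn":-0.33},{"x":-0.5,"y":0,"z":-1,"turn":-0.33},{"x":-0.5,"y":0,"z":-1,"turn":-0.33},{"x":-0.5,"y":0,"z":-1,"turn":-0.33},{"x":-0.5,"y":0,"z":-1,"turn":-0.33}]'
python3 -m pendant '[{"x":-0.5,"y":0,"z":-1,"turn":0},{"x":-0.5,"y":0,"z":-1,"turn":0},{"x":-0.5,"y":0,"z":-1,"turn":0},{"x":-0.5,"y":0,"z":-1,"turn":0},{"x":-0.5,"y":0,"z":-1,"turn":0}]'
python3 -c "
from h import *
print(np.round(monitor.get_state()['joint_positions'],1))"
```

```text
t: 22.22
position: [0.5459, 0.0435, 0.8197]
tcp_rot: [[-0.833, -0.085, 0.546], [-0.071, 0.996, 0.047], [-0.548, 0.001, -0.836]]
force: [-0.7, -1.0, 0.7]
gripper_width: 0.007
grip_force: 0.0
t: 22.85
position: [0.5146, 0.0412, 0.8869]
tcp_rot: [[-0.787, -0.084, 0.611], [-0.066, 0.996, 0.053], [-0.613, 0.001, -0.79]]
force: [-0.3, 0.4, -0.3]
gripper_width: 0.007
grip_force: 0.0
[-22.1   9.5  27.   15.7 -10.5 117.6  89.9]
```

```bash
python3 -m pendant '[{"x":-0.5,"y":0,"z":-1,"turn":0},{"x":-0.5,"y":0,"z":-1,"turn":0},{"x":-0.5,"y":0,"z":-1,"turn":0},{"x":-0.5,"y":0,"z":-1,"turn":0},{"x":-0.5,"y":0,"z":-1,"turn":0}]'
python3 -c "
from h import *
print(np.round(monitor.get_state()['joint_positions'],1))"
```

```text
t: 23.48
position: [0.472, 0.0376, 0.9322]
tcp_rot: [[-0.724, -0.084, 0.685], [-0.06, 0.996, 0.058], [-0.687, 0.001, -0.726]]
force: [0.9, 0.4, -0.1]
gripper_width: 0.004
grip_force: 0.0
[-28.6   6.6  34.4  13.2 -11.2 117.6  89.8]
```

```bash
python3 plan.py .4746 .1588 .26 k 20 | head -2
```

```text
t 23.475 P [0.472  0.0376 0.9322] head 94.8 zaxis [ 0.685  0.058 -0.726] F [ 0.9  0.4 -0.1]
[{"x": 0.91, "y": 0.24, "z": 0.99, "turn": 0}, {"x": 0.91, "y": 0.24, "z": 0.99, "turn": 0}, {"x": 0.91, "y": 0.24, "z": 0.99, "turn": 0}, {"x": 0.91, "y": 0.24, "z": 0.99, "turn": 0}, {"x": 0.91, "y": 0.24, "z": 0.99, "turn": 0}]
```

```bash
for i in 1; do python3 -m pendant '[{"x":0.91,"y":0.24,"z":0.99,"turn":0},{"x":0.91,"y":0.24,"z":0.99,"turn":0},{"x":0.91,"y":0.24,"z":0.99,"turn":0},{"x":0.91,"y":0.24,"z":0.99,"turn":0},{"x":0.91,"y":0.24,"z":0.99,"turn":0}]'; done
python3 -m pendant '[{"x":0.91,"y":0.24,"z":0.99,"turn":0},{"x":0.91,"y":0.24,"z":0.99,"turn":0},{"x":0.91,"y":0.24,"z":0.99,"turn":0},{"x":0.91,"y":0.24,"z":0.99,"turn":0},{"x":0.91,"y":0.24,"z":0.99,"turn":0}]'
python3 -m pendant '[{"x":0.91,"y":0.24,"z":0.99,"turn":0},{"x":0.91,"y":0.24,"z":0.99,"turn":0},{"x":0.91,"y":0.24,"z":0.99,"turn":0},{"x":0.91,"y":0.24,"z":0.99,"turn":0},{"x":0.91,"y":0.24,"z":0.99,"turn":0}]'
python3 plan.py .4746 .1588 .26 k 10 | head -2
python3 -c "
from h import *
print(np.round(monitor.get_state()['joint_positions'],1))"
```

```text
t: 24.1
position: [0.4627, 0.0647, 0.8112]
tcp_rot: [[-0.733, -0.087, 0.675], [-0.052, 0.996, 0.072], [-0.678, 0.018, -0.735]]
force: [-1.0, -0.1, 0.2]
gripper_width: 0.009
grip_force: 0.0
t: 24.72
position: [0.4951, 0.0936, 0.7251]
tcp_rot: [[-0.764, -0.074, 0.641], [-0.049, 0.997, 0.057], [-0.644, 0.012, -0.765]]
force: [0.1, -0.2, 0.5]
gripper_width: 0.004
grip_force: 0.0
t: 25.35
position: [0.5328, 0.1435, 0.587]
tcp_rot: [[-0.8, -0.067, 0.596], [-0.054, 0.998, 0.04], [-0.597, 0.0, -0.802]]
force: [-0.4, 0.5, -0.7]
gripper_width: 0.003
grip_force: 0.0
t 25.35 P [0.5328 0.1435 0.587 ] head 93.85 zaxis [ 0.596  0.04  -0.802] F [-0.4  0.5 -0.7]
[{"x": 0.96, "y": 0.08, "z": 0.91, "turn": 0}, {"x": 0.96, "y": 0.08, "z": 0.91, "turn": 0}, {"x": 0.96, "y": 0.08, "z": 0.91, "turn": 0}, {"x": 0.96, "y": 0.08, "z": 0.91, "turn": 0}, {"x": 0.96, "y": 0.08, "z": 0.91, "turn": 0}]
[-16.  -17.2  -7.2  85.8   9.7  76.5  71. ]
```

```bash
python3 plan.py .77 .09 .45 k 10 | head -2
```

```text
t 25.35 P [0.5328 0.1435 0.587 ] head 93.85 zaxis [ 0.596  0.04  -0.802] F [-0.4  0.5 -0.7]
[{"x": -0.42, "y": -0.28, "z": 1.0, "turn": 0}, {"x": -0.42, "y": -0.28, "z": 1.0, "turn": 0}, {"x": -0.42, "y": -0.28, "z": 1.0, "turn": 0}, {"x": -0.42, "y": -0.28, "z": 1.0, "turn": 0}, {"x": -0.42, "y": -0.28, "z": 1.0, "turn": 0}]
```

```bash
python3 -m pendant '[{"x":-0.42,"y":-0.28,"z":1,"turn":0},{"x":-0.42,"y":-0.28,"z":1,"turn":0},{"x":-0.42,"y":-0.28,"z":1,"turn":0},{"x":-0.42,"y":-0.28,"z":1,"turn":0},{"x":-0.42,"y":-0.28,"z":1,"turn":0}]'
python3 -m pendant '[{"x":-0.42,"y":-0.28,"z":1,"turn":0},{"x":-0.42,"y":-0.28,"z":1,"turn":0},{"x":-0.42,"y":-0.28,"z":1,"turn":0},{"x":-0.42,"y":-0.28,"z":1,"turn":0},{"x":-0.42,"y":-0.28,"z":1,"turn":0}]'
python3 -m pendant '[{"x":-1,"y":0,"z":0.6,"turn":0},{"x":-1,"y":0,"z":0.6,"turn":0},{"x":-1,"y":0,"z":0.6,"turn":0},{"x":-1,"y":0,"z":0.6,"turn":0},{"x":-1,"y":0,"z":0.6,"turn":0}]'
python3 -c "
from h import *
print(np.round(monitor.get_state()['joint_positions'],1))"
```

```text
t: 25.98
position: [0.6526, 0.1159, 0.5184]
tcp_rot: [[-0.8, -0.067, 0.596], [-0.054, 0.998, 0.04], [-0.597, 0.0, -0.802]]
force: [0.9, -0.7, -0.1]
gripper_width: 0.004
grip_force: 0.0
t: 26.6
position: [0.7715, 0.0887, 0.4492]
tcp_rot: [[-0.8, -0.067, 0.596], [-0.054, 0.998, 0.04], [-0.597, -0.0, -0.802]]
force: [0.1, 0.2, 0.6]
gripper_width: 0.01
grip_force: 0.0
t: 27.22
position: [0.9164, 0.0988, 0.4639]
tcp_rot: [[-0.8, -0.067, 0.596], [-0.054, 0.998, 0.04], [-0.597, -0.0, -0.802]]
force: [0.0, -0.1, 0.8]
gripper_width: 0.009
grip_force: 0.0
[-10.7  24.7   2.8  55.8   1.9  63.   85. ]
```

```bash
python3 -m pendant '[{"x":-1,"y":0,"z":0.75,"turn":0},{"x":-1,"y":0,"z":0.75,"turn":0},{"x":-1,"y":0,"z":0.75,"turn":0},{"x":-1,"y":0,"z":0.75,"turn":0},{"x":-1,"y":0,"z":0.75,"turn":0}]'
python3 -m pendant '[{"x":-0.9,"y":0,"z":0.8,"turn":0},{"x":-0.9,"y":0,"z":0.8,"turn":0},{"x":-0.9,"y":0,"z":0.8,"turn":0},{"x":-0.9,"y":0,"z":0.8,"turn":0},{"x":-0.9,"y":0,"z":0.8,"turn":0}]'
python3 -c "
from h import *
print(np.round(monitor.get_state()['joint_positions'],1))"
```

```text
t: 27.85
position: [1.0621, 0.108, 0.4562]
tcp_rot: [[-0.793, -0.067, 0.606], [-0.054, 0.998, 0.041], [-0.607, -0.0, -0.795]]
force: [-3.0, 3.4, 95.2]
gripper_width: 0.006
grip_force: 0.0
t: 28.48
position: [1.127, 0.1097, 0.406]
tcp_rot: [[-0.734, -0.07, 0.675], [-0.05, 0.998, 0.049], [-0.677, 0.002, -0.736]]
force: [0.5, -0.8, 0.9]
gripper_width: 0.006
grip_force: 0.0
[ -8.6  63.   33.2   3.3 -30.5  71.6  87.4]
```

```bash
python3 -m pendant '[{"x":0.05,"y":0.01,"z":-0.04,"turn":0},{"x":0.15,"y":0.03,"z":-0.11,"turn":0},{"x":0.25,"y":0.04,"z":-0.18,"turn":0},{"x":0.4,"y":0.07,"z":-0.29,"turn":0},{"x":0.5,"y":0.09,"z":-0.36,"turn":0}]'
python3 -m pendant '[{"x":0.7,"y":0.12,"z":-0.5,"turn":0},{"x":0.8,"y":0.14,"z":-0.58,"turn":0},{"x":0.9,"y":0.16,"z":-0.65,"turn":0},{"x":0.9,"y":0.16,"z":-0.65,"turn":0},{"x":0.9,"y":0.16,"z":-0.65,"turn":0}]'
python3 -c "
from h import *
print(np.round(monitor.get_state()['joint_positions'],1))"
python3 plan.py .4746 .1588 .33 k 15 | head -2
```

```text
t: 29.1
position: [1.0844, 0.1128, 0.4015]
tcp_rot: [[-0.734, -0.07, 0.675], [-0.05, 0.998, 0.048], [-0.677, 0.002, -0.736]]
force: [0.3, -0.3, -0.6]
gripper_width: 0.006
grip_force: 0.0
t: 29.72
position: [0.9542, 0.1225, 0.3869]
tcp_rot: [[-0.734, -0.07, 0.675], [-0.05, 0.998, 0.049], [-0.677, 0.002, -0.736]]
force: [0.9, 0.8, 0.4]
gripper_width: 0.006
grip_force: 0.0
[-34.5  28.4  37.6  67.5 -20.5  46.8  95.2]
t 29.725 P [0.9542 0.1225 0.3869] head 94.01 zaxis [ 0.675  0.049 -0.736] F [0.9 0.8 0.4]
[{"x": 1.04, "y": 0.19, "z": -0.75, "turn": 0}, {"x": 1.04, "y": 0.19, "z": -0.75, "turn": 0}, {"x": 1.04, "y": 0.19, "z": -0.75, "turn": 0}, {"x": 1.04, "y": 0.19, "z": -0.75, "turn": 0}, {"x": 1.04, "y": 0.19, "z": -0.75, "turn": 0}]
```

```bash
python3 -m pendant '[{"x":0.97,"y":0.18,"z":-0.7,"turn":0},{"x":0.97,"y":0.18,"z":-0.7,"turn":0},{"x":0.97,"y":0.18,"z":-0.7,"turn":0},{"x":0.97,"y":0.18,"z":-0.7,"turn":0},{"x":0.97,"y":0.18,"z":-0.7,"turn":0}]'
python3 -m pendant '[{"x":0.97,"y":0.18,"z":-0.7,"turn":0},{"x":0.97,"y":0.18,"z":-0.7,"turn":0},{"x":0.97,"y":0.18,"z":-0.7,"turn":0},{"x":0.97,"y":0.18,"z":-0.7,"turn":0},{"x":0.9,"y":0.18,"z":-0.66,"turn":0}]'
python3 -c "
from h import *
print(np.round(monitor.get_state()['joint_positions'],1))"
python3 plan.py .4746 .1588 .33 k 10 | head -2
```

```text
t: 30.35
position: [0.8046, 0.1345, 0.3695]
tcp_rot: [[-0.734, -0.07, 0.676], [-0.05, 0.998, 0.049], [-0.677, 0.002, -0.736]]
force: [-0.2, 0.6, 0.4]
gripper_width: 0.003
grip_force: 0.0
t: 30.98
position: [0.6567, 0.1468, 0.3525]
tcp_rot: [[-0.734, -0.07, 0.676], [-0.049, 0.998, 0.05], [-0.677, 0.003, -0.736]]
force: [-0.5, 0.3, -0.0]
gripper_width: 0.006
grip_force: 0.0
[-61.6 -14.2  34.6 110.6  32.3  44.   53. ]
t 30.975 P [0.6567 0.1468 0.3525] head 94.0 zaxis [ 0.676  0.05  -0.736] F [-0.5  0.3 -0. ]
[{"x": 0.59, "y": 0.1, "z": -0.42, "turn": 0}, {"x": 0.59, "y": 0.1, "z": -0.42, "turn": 0}, {"x": 0.59, "y": 0.1, "z": -0.42, "turn": 0}, {"x": 0.59, "y": 0.1, "z": -0.42, "turn": 0}, {"x": 0.59, "y": 0.1, "z": -0.42, "turn": 0}]
```

```bash
python3 plan.py .4746 .1588 .245 k 10 | head -2;  python3 plan.py .62 .15 .245 k 5 | tail -1
```

```text
t 30.975 P [0.6567 0.1468 0.3525] head 94.0 zaxis [ 0.676  0.05  -0.736] F [-0.5  0.3 -0. ]
[{"x": 0.82, "y": 0.1, "z": -0.17, "turn": 0}, {"x": 0.82, "y": 0.1, "z": -0.17, "turn": 0}, {"x": 0.82, "y": 0.1, "z": -0.17, "turn": 0}, {"x": 0.82, "y": 0.1, "z": -0.17, "turn": 0}, {"x": 0.82, "y": 0.1, "z": -0.17, "turn": 0}]
[{"x": 0.8, "y": 0.04, "z": 0.44, "turn": 0}, {"x": 0.8, "y": 0.04, "z": 0.44, "turn": 0}, {"x": 0.8, "y": 0.04, "z": 0.44, "turn": 0}, {"x": 0.8, "y": 0.04, "z": 0.44, "turn": 0}, {"x": 0.8, "y": 0.04, "z": 0.44, "turn": 0}]
```

```bash
python3 -m pendant '[{"x":0.8,"y":0.04,"z":0.44,"turn":0},{"x":0.8,"y":0.04,"z":0.44,"turn":0},{"x":0.8,"y":0.04,"z":0.44,"turn":0},{"x":0.8,"y":0.04,"z":0.44,"turn":0},{"x":0.6,"y":0.04,"z":0.3,"turn":0}]'
python3 -c "
from h import *
print(np.round(monitor.get_state()['joint_positions'],1))"
python3 plan.py .4746 .1588 .25 k 10 | head -2
```

```text
t: 31.6
position: [0.6219, 0.1493, 0.2492]
tcp_rot: [[-0.735, -0.069, 0.675], [-0.049, 0.998, 0.049], [-0.677, 0.003, -0.736]]
force: [0.8, 0.8, -0.3]
gripper_width: 0.007
grip_force: 0.0
[-58.1 -13.7  31.  122.8  39.9  34.1  42. ]
t 31.6 P [0.6219 0.1493 0.2492] head 93.97 zaxis [ 0.675  0.049 -0.736] F [ 0.8  0.8 -0.3]
[{"x": 0.43, "y": 0.08, "z": -0.4, "turn": 0}, {"x": 0.43, "y": 0.08, "z": -0.4, "turn": 0}, {"x": 0.43, "y": 0.08, "z": -0.4, "turn": 0}, {"x": 0.43, "y": 0.08, "z": -0.4, "turn": 0}, {"x": 0.43, "y": 0.08, "z": -0.4, "turn": 0}]
```

```bash
python3 -m pendant '[{"x":0.43,"y":0.08,"z":-0.4,"turn":0},{"x":0.43,"y":0.08,"z":-0.4,"turn":0},{"x":0.43,"y":0.08,"z":-0.4,"turn":0},{"x":0.43,"y":0.08,"z":-0.4,"turn":0},{"x":0.43,"y":0.08,"z":-0.4,"turn":0}]'
python3 -c "
from h import *
print(np.round(monitor.get_state()['joint_positions'],1))"
```

```text
t: 32.22
position: [0.5623, 0.1576, 0.2506]
tcp_rot: [[-0.734, -0.068, 0.675], [-0.048, 0.998, 0.049], [-0.677, 0.003, -0.736]]
force: [-0.1, 0.2, 0.3]
gripper_width: 0.002
grip_force: 0.0
[-17.2 -17.3  -9.4 127.   24.1  32.4  50.6]
```

```bash
cat > fk.py <<'E'
from h import *
from scipy.optimize import least_squares
from scipy.spatial.transform import Rotation as Ro
import itertools
D=np.array([[64.578,18.44,-4.01,83.18,1.3,78.54,.287,-.583,.221],[42.98,9.7,-25.3,86.66,4.0,84.52,.5311,-.2292,.2926],[4,22.1,-49.3,69.9,16.6,95,.5651,.3044,.36],[-31.6,7.4,20.7,55.3,-1.6,117.6,.5078,.0981,.5841],[-53.6,5,44.7,52.8,-2.8,117.6,.4964,.0967,.6333],[-22.4,14.7,19,35.1,-5.3,117.6,.5848,.0807,.6798],[-28.6,6.6,34.4,13.2,-11.2,117.6,.472,.0376,.9322],[-16,-17.2,-7.2,85.8,9.7,76.5,.5328,.1435,.587],[-10.7,24.7,2.8,55.8,1.9,63,.9164,.0988,.4639],[-8.6,63,33.2,3.3,-30.5,71.6,1.127,.1097,.406],[-61.6,-14.2,34.6,110.6,32.3,44,.6567,.1468,.3525],[-17.2,-17.3,-9.4,127,24.1,32.4,.5623,.1576,.2506]])
Z=lambda a:Ro.from_euler("z",a,degrees=True).as_matrix()
Y=lambda a:Ro.from_euler("y",a,degrees=True).as_matrix()
def fk(q,p,s):  # p: h,L1,a1,L2,a2,L3,a3
    h,L1,a1,L2,a2,L3,a3=p
    R=Z(-q[0])@Y(q[1])@Z(s[0]*q[2]); x=np.array([0,0,h])+R@[a1,0,L1]
    R=R@Y(q[3])@Z(s[1]*q[4]); x=x+R@[a2,0,L2]
    R=R@Y(q[5]); return x+R@[a3,0,L3],R[:,2]
def solve():
    best=None
    for s in itertools.product((1,-1),(1,-1)):
        r=least_squares(lambda p:np.concatenate([fk(d[:6],p,s)[0]-d[6:] for d in D]),[.3,.45,0,.45,0,.25,0],loss="soft_l1",f_scale=.005)
        if best is None or r.cost<best[0]: best=(r.cost,r.x,s)
    return best
lo=np.array([-163,-17.29,-79.2,3.27,-89.18,5.43]);hi=np.array([163,119.83,71.16,140.29,269.18,117.66])
def feas(P,zd,b,q0):
    f=lambda q:np.r_[(fk(q,b[1],b[2])[0]-P)/.001,(fk(q,b[1],b[2])[1]-zd)/.005,(q-q0)*1e-4]
    return least_squares(f,np.clip(q0,lo+.1,hi-.1),bounds=(lo,hi))
if __name__=="__main__":
    b=solve(); print(b[0],b[1].round(4),b[2]); print([np.round(1e3*np.linalg.norm(fk(d[:6],b[1],b[2])[0]-d[6:]),1) for d in D])
    az=np.radians(5.8)
    for P in((.4746,.1588,.24),(.4746,.1588,.16),(.515,.162,.145),(.50,.16,.085)):
        for t in(30,36,42.6):
            zd=[np.sin(np.radians(t))*np.cos(az),np.sin(np.radians(t))*np.sin(az),-np.cos(np.radians(t))]
            o=[]
            for q0 in([-17,-17,-9,127,24,32],[-58,-13,31,122,40,34],[-40,10,60,110,40,34],[10,0,-40,120,-30,40]):
                r=feas(np.array(P),zd,b,np.array(q0,float)); x,z=fk(r.x,b[1],b[2]); o.append((round(1e3*np.linalg.norm(x-P),1),round(np.degrees(np.arccos(min(1,z@zd))),1),r.x.round(0).tolist()))
            print(P,t,min(o,key=lambda e:e[0]+3*e[1]))
E
python3 fk.py
```

```text
0.0013101194162101612 [0.2869 0.4597 0.0055 0.5142 0.0167 0.3807 0.0134] (-1, -1)
[np.float64(29.5), np.float64(25.9), np.float64(25.1), np.float64(25.2), np.float64(22.0), np.float64(24.9), np.float64(29.0), np.float64(24.1), np.float64(24.6), np.float64(21.5), np.float64(12.1), np.float64(10.5)]
(0.4746, 0.1588, 0.24) 30 (np.float64(9.2), np.float64(4.0), [-27.0, -17.0, -1.0, 122.0, 14.0, 52.0])
(0.4746, 0.1588, 0.24) 36 (np.float64(17.5), np.float64(7.4), [-32.0, -17.0, -1.0, 124.0, 23.0, 50.0])
(0.4746, 0.1588, 0.24) 42.6 (np.float64(24.8), np.float64(10.3), [-40.0, -17.0, -1.0, 128.0, 38.0, 49.0])
(0.4746, 0.1588, 0.16) 30 (np.float64(0.0), np.float64(0.0), [-20.0, -17.0, -7.0, 132.0, 14.0, 37.0])
(0.4746, 0.1588, 0.16) 36 (np.float64(7.6), np.float64(2.4), [-31.0, -17.0, -1.0, 135.0, 28.0, 35.0])
(0.4746, 0.1588, 0.16) 42.6 (np.float64(13.8), np.float64(4.2), [-38.0, -17.0, -2.0, 140.0, 49.0, 33.0])
(0.515, 0.162, 0.145) 30 (np.float64(0.0), np.float64(0.0), [-18.0, -10.0, -6.0, 129.0, 15.0, 34.0])
(0.515, 0.162, 0.145) 36 (np.float64(0.0), np.float64(0.0), [-18.0, -13.0, -9.0, 134.0, 23.0, 27.0])
(0.515, 0.162, 0.145) 42.6 (np.float64(0.0), np.float64(0.0), [-14.0, -16.0, -16.0, 140.0, 39.0, 20.0])
(0.5, 0.16, 0.085) 30 (np.float64(0.0), np.float64(0.0), [-17.0, -7.0, -8.0, 134.0, 21.0, 26.0])
(0.5, 0.16, 0.085) 36 (np.float64(0.0), np.float64(0.0), [-16.0, -9.0, -13.0, 139.0, 37.0, 20.0])
(0.5, 0.16, 0.085) 42.6 (np.float64(5.7), np.float64(3.0), [34.0, -17.0, -60.0, 140.0, 6.0, 12.0])
```

```bash
cat > pc.py <<'E'
import sys,json
from h import *
# args: clamp x,y(mm) z(mm) rows ; waypoints chained
s=monitor.get_state();P=np.array(s["position"]);R=np.array(s["tcp_rot"])
a=np.radians(5.8);C=np.array([[np.cos(a),-np.sin(a)],[np.sin(a),np.cos(a)]]);o=np.array([.5715,.244])
c=C.T@(P[:2]-o); print("t",round(s["t"],2),"clamp mm",(1e3*np.r_[c,P[2]]).round(1),"tilt",np.degrees(np.arccos(-R[2,2])).round(1),"z",R[:,2].round(3),"F",np.round(s["force"],1),"q",np.round(s["joint_positions"],0))
for w in sys.argv[1:]:
    x,y,z,n=[float(v) for v in w.split(",")]; g=np.r_[C@[x/1e3,y/1e3]+o,z/1e3]; v=R.T@(g-P)/.025/n; P=g
    print(w,"->",int(n),"rows",dict(zip("xyz",v.round(2).tolist())))
E
python3 pc.py -15,3,250,5 -30,3,185,5 -50,3,160,3 -66,3,150,2 -66,-75,150,5
```

```text
t 32.23 clamp mm [-17.9 -85.  250.6] tilt 42.6 z [ 0.675  0.049 -0.736] F [-0.1  0.2  0.3] q [-17. -17.  -9. 127.  24.  32.  51.]
-15,3,250,5 -> 5 rows {'x': 0.0, 'y': 0.7, 'z': 0.01}
-30,3,185,5 -> 5 rows {'x': 0.44, 'y': -0.01, 'z': 0.3}
-50,3,160,3 -> 3 rows {'x': 0.42, 'y': -0.01, 'z': 0.06}
-66,3,150,2 -> 2 rows {'x': 0.37, 'y': -0.01, 'z': -0.07}
-66,-75,150,5 -> 5 rows {'x': -0.02, 'y': -0.62, 'z': 0.01}
```

```bash
python3 -m pendant '[{"x":0,"y":0.4,"z":0.01,"turn":0},{"x":0,"y":0.8,"z":0.01,"turn":0},{"x":0,"y":0.9,"z":0.01,"turn":0},{"x":0,"y":0.9,"z":0.01,"turn":0},{"x":0,"y":0.5,"z":0.01,"turn":0}]'
python3 -m pendant '[{"x":0.44,"y":0,"z":0.3,"turn":0},{"x":0.44,"y":0,"z":0.3,"turn":0},{"x":0.44,"y":0,"z":0.3,"turn":0},{"x":0.4,"y":0,"z":0.28,"turn":0},{"x":0.3,"y":0,"z":0.2,"turn":0}]'
python3 pc.py -30,3,185,2 -50,3,160,3 -66,3,150,2 -66,-75,150,5
```

```text
t: 32.85
position: [0.5568, 0.2478, 0.2499]
tcp_rot: [[-0.734, -0.072, 0.675], [-0.05, 0.997, 0.051], [-0.677, 0.004, -0.736]]
force: [-0.1, 0.2, -0.1]
gripper_width: 0.004
grip_force: 0.0
t: 33.48
position: [0.5425, 0.2434, 0.1883]
tcp_rot: [[-0.736, -0.068, 0.673], [-0.049, 0.998, 0.048], [-0.675, 0.002, -0.738]]
force: [0.6, 0.3, -0.2]
gripper_width: 0.0
grip_force: 0.0
t 33.48 clamp mm [-28.9   2.3 188.3] tilt 42.5 z [ 0.673  0.048 -0.738] F [ 0.6  0.3 -0.2] q [-16.  -9. -24. 128.  41.  31.  23.]
-30,3,185,2 -> 2 rows {'x': 0.06, 'y': 0.01, 'z': 0.03}
-50,3,160,3 -> 3 rows {'x': 0.42, 'y': -0.01, 'z': 0.07}
-66,3,150,2 -> 2 rows {'x': 0.37, 'y': -0.01, 'z': -0.07}
-66,-75,150,5 -> 5 rows {'x': -0.02, 'y': -0.62, 'z': 0.01}
```

Works; carry on in towards the front corner of the guard.

```bash
python3 -m pendant '[{"x":0.42,"y":0,"z":0.1,"turn":0},{"x":0.42,"y":0,"z":0.08,"turn":0},{"x":0.42,"y":0,"z":0.06,"turn":0},{"x":0.36,"y":0,"z":-0.07,"turn":0},{"x":0.36,"y":0,"z":-0.07,"turn":0}]'
python3 pc.py -67,-75,150,5
```

```text
t: 34.1
position: [0.5081, 0.2414, 0.1544]
tcp_rot: [[-0.735, -0.068, 0.675], [-0.048, 0.998, 0.048], [-0.676, 0.003, -0.737]]
force: [-0.2, -0.5, -0.4]
gripper_width: 0.003
grip_force: 0.0
t 34.1 clamp mm [-63.4   3.9 154.4] tilt 42.6 z [ 0.675  0.048 -0.737] F [-0.2 -0.5 -0.4] q [-15. -11. -28. 133.  46.  30.  15.]
-67,-75,150,5 -> 5 rows {'x': 0.03, 'y': -0.63, 'z': 0.02}
```

```bash
python3 -m pendant '[{"x":0.03,"y":-0.5,"z":0.02,"turn":0},{"x":0.03,"y":-0.7,"z":0.02,"turn":0},{"x":0.03,"y":-0.7,"z":0.02,"turn":0},{"x":0.03,"y":-0.7,"z":0.02,"turn":0},{"x":0.03,"y":-0.55,"z":0.02,"turn":0}]'
python3 pc.py -67,-75,150,5
python3 - <<'E'
from h import *
c=grab("scene")
cv2.imwrite("pics/s4.png",cv2.resize(c["img"][130:270,240:427],(800,600),interpolation=cv2.INTER_CUBIC))
E
```

```text
t: 34.72
position: [0.5131, 0.161, 0.1502]
tcp_rot: [[-0.735, -0.066, 0.675], [-0.047, 0.998, 0.047], [-0.676, 0.003, -0.736]]
force: [-0.8, -0.5, -0.8]
gripper_width: 0.005
grip_force: 0.0
t 34.73 clamp mm [-66.5 -76.7 150.2] tilt 42.6 z [ 0.675  0.047 -0.736] F [-0.8 -0.5 -0.8] q [-15. -16. -16. 139.  39.  23.  30.]
-67,-75,150,5 -> 5 rows {'x': 0.0, 'y': 0.01, 'z': -0.0}
```

View pics/s4.png

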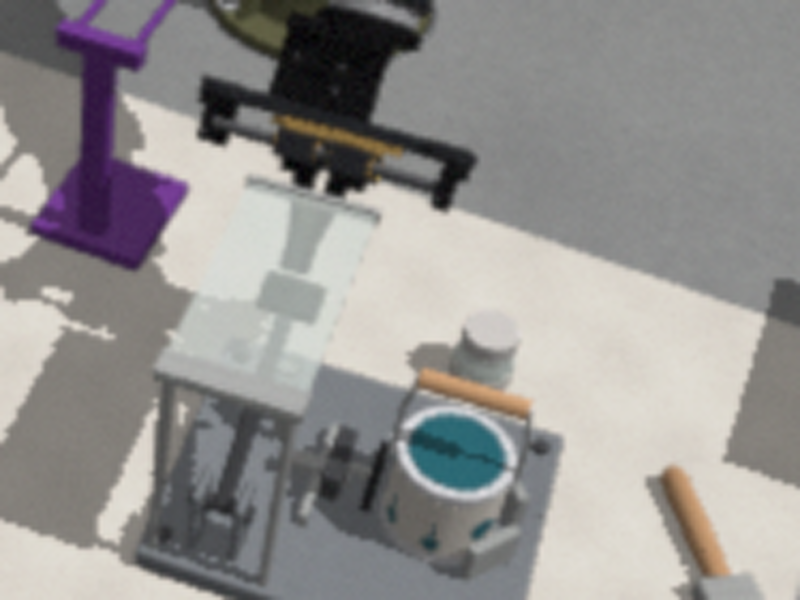

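```bash
python3 pc.py -63.5,-75,150,2 -63.5,-75,144,3 -66,-75,136,5 -67,-75,126,5
```

```text
t 34.77 clamp mm [-66.9 -78.7 149.6] tilt 42.5 z [ 0.674  0.044 -0.737] F [-0.8 -1.3 -0. ] q [-15. -16. -16. 139.  39.  23.  30.]
-63.5,-75,150,2 -> 2 rows {'x': -0.05, 'y': 0.08, 'z': 0.04}
-63.5,-75,144,3 -> 3 rows {'x': 0.05, 'y': -0.0, 'z': 0.06}
-66,-75,136,5 -> 5 rows {'x': 0.06, 'y': -0.0, 'z': 0.03}
-67,-75,126,5 -> 5 rows {'x': 0.06, 'y': -0.0, 'z': 0.05}
```

```bash
python3 -m pendant '[{"x":-0.05,"y":0.06,"z":0.04,"turn":0},{"x":-0.05,"y":0.06,"z":0.04,"turn":0},{"x":0.05,"y":0,"z":0.06,"turn":0},{"x":0.05,"y":0,"z":0.06,"turn":0},{"x":0.05,"y":0,"z":0.06,"turn":0}]'
python3 -m pendant '[{"x":0.06,"y":0,"z":0.03,"turn":0},{"x":0.06,"y":0,"z":0.03,"turn":0},{"x":0.06,"y":0,"z":0.03,"turn":0},{"x":0,"y":0,"z":0,"turn":0},{"x":0,"y":0,"z":0,"turn":0}]'
python3 pc.py -66,-75,132,5 -67,-75,122,5
```

```text
t: 35.4
position: [0.5163, 0.1665, 0.1447]
tcp_rot: [[-0.735, -0.069, 0.675], [-0.049, 0.998, 0.049], [-0.677, 0.003, -0.736]]
force: [-4.1, -1.1, 6.2]
gripper_width: 0.003
grip_force: 2.8
t: 36.02
position: [0.5149, 0.1664, 0.1408]
tcp_rot: [[-0.734, -0.068, 0.676], [-0.048, 0.998, 0.048], [-0.678, 0.003, -0.736]]
force: [-4.8, -1.4, 6.0]
gripper_width: 0.001
grip_force: 3.0
t 36.02 clamp mm [-64.2 -71.5 140.8] tilt 42.7 z [ 0.676  0.048 -0.736] F [-4.8 -1.4  6. ] q [-14. -15. -19. 139.  42.  22.  26.]
-66,-75,132,5 -> 5 rows {'x': 0.06, 'y': -0.03, 'z': 0.04}
-67,-75,122,5 -> 5 rows {'x': 0.06, 'y': -0.0, 'z': 0.05}
```

```bash
python3 -m pendant '[{"x":0.06,"y":-0.03,"z":0.04,"turn":0},{"x":0.06,"y":-0.03,"z":0.04,"turn":0},{"x":0.06,"y":-0.03,"z":0.04,"turn":0},{"x":0.06,"y":-0.03,"z":0.04,"turn":0},{"x":0.06,"y":-0.03,"z":0.04,"turn":0}]'
python3 pc.py -67,-75,125,5 -68,-75,115,5
```

```text
t: 36.65
position: [0.5134, 0.1648, 0.1329]
tcp_rot: [[-0.732, -0.072, 0.677], [-0.049, 0.997, 0.053], [-0.679, 0.005, -0.734]]
force: [-3.0, 2.3, 6.0]
gripper_width: 0.005
grip_force: 3.0
t 36.65 clamp mm [-65.8 -72.9 132.9] tilt 42.8 z [ 0.677  0.053 -0.734] F [-3.   2.3  6. ] q [-12. -14. -20. 139.  43.  21.  25.]
-67,-75,125,5 -> 5 rows {'x': 0.05, 'y': -0.02, 'z': 0.04}
-68,-75,115,5 -> 5 rows {'x': 0.06, 'y': -0.0, 'z': 0.05}
```

```bash
python3 -m pendant '[{"x":0.07,"y":-0.02,"z":0.05,"turn":0},{"x":0.07,"y":-0.02,"z":0.05,"turn":0},{"x":0.07,"y":-0.02,"z":0.05,"turn":0},{"x":0.07,"y":-0.02,"z":0.05,"turn":0},{"x":0.07,"y":-0.02,"z":0.05,"turn":0}]'
python3 pc.py -69,-75,110,5
```

```text
t: 37.28
position: [0.5114, 0.163, 0.1226]
tcp_rot: [[-0.732, -0.073, 0.677], [-0.05, 0.997, 0.054], [-0.679, 0.006, -0.734]]
force: [-4.7, 3.8, 8.2]
gripper_width: 0.011
grip_force: 3.9
t 37.27 clamp mm [-68.  -74.5 122.6] tilt 42.8 z [ 0.677  0.054 -0.734] F [-4.7  3.8  8.2] q [ -2. -14. -29. 140.  42.  18.  25.]
-69,-75,110,5 -> 5 rows {'x': 0.07, 'y': -0.01, 'z': 0.07}
```

```bash
python3 -m pendant '[{"x":0.06,"y":0,"z":0.06,"turn":0},{"x":0.06,"y":0,"z":0.06,"turn":0},{"x":0.06,"y":0,"z":0.06,"turn":0},{"x":0.06,"y":0,"z":0.06,"turn":0},{"x":0.06,"y":0,"z":0.06,"turn":0}]'
python3 pc.py -69,-75,110,5 -70,-75,107,5
```

```text
t: 37.9
position: [0.5106, 0.1618, 0.1112]
tcp_rot: [[-0.733, -0.072, 0.676], [-0.05, 0.997, 0.051], [-0.678, 0.003, -0.735]]
force: [-12.2, 0.9, 12.3]
gripper_width: 0.008
grip_force: 7.2
t 37.9 clamp mm [-68.9 -75.6 111.2] tilt 42.7 z [ 0.676  0.051 -0.735] F [-12.2   0.9  12.3] q [ 21. -16. -50. 140.  27.  13.  38.]
-69,-75,110,5 -> 5 rows {'x': 0.01, 'y': 0.0, 'z': 0.01}
-70,-75,107,5 -> 5 rows {'x': 0.02, 'y': -0.0, 'z': 0.01}
```

```bash
python3 -m pendant '[{"x":0.02,"y":0,"z":0.02,"turn":0},{"x":0.02,"y":0,"z":0.02,"turn":0},{"x":0.02,"y":0,"z":0.02,"turn":0},{"x":0.01,"y":0,"z":0.01,"turn":0},{"x":0,"y":0,"z":0,"turn":0}]'
python3 pc.py -69,-75,105,5
```

```text
t: 38.52
position: [0.5105, 0.1617, 0.1087]
tcp_rot: [[-0.733, -0.071, 0.676], [-0.05, 0.997, 0.05], [-0.678, 0.003, -0.735]]
force: [-12.8, 2.0, 13.3]
gripper_width: 0.008
grip_force: 7.6
t 38.52 clamp mm [-69.  -75.8 108.7] tilt 42.7 z [ 0.676  0.05  -0.735] F [-12.8   2.   13.3] q [ 26. -17. -54. 140.  21.  12.  44.]
-69,-75,105,5 -> 5 rows {'x': 0.02, 'y': 0.01, 'z': 0.02}
```

```bash
python3 -m pendant '[{"x":0.02,"y":0,"z":0.02,"turn":0},{"x":0.02,"y":0,"z":0.02,"turn":0},{"x":0.02,"y":0,"z":0.02,"turn":0},{"x":0.02,"y":0,"z":0.02,"turn":0},{"x":0,"y":0,"z":0,"turn":0}]'
python3 pc.py -69,-75,105,5
```

```text
t: 39.15
position: [0.5105, 0.1615, 0.1055]
tcp_rot: [[-0.734, -0.07, 0.675], [-0.05, 0.998, 0.049], [-0.677, 0.002, -0.736]]
force: [-15.3, 1.0, 13.5]
gripper_width: 0.005
grip_force: 8.2
t 39.15 clamp mm [-69.  -75.9 105.5] tilt 42.6 z [ 0.675  0.049 -0.736] F [-15.3   1.   13.5] q [ 28. -17. -56. 140.  20.  11.  44.]
-69,-75,105,5 -> 5 rows {'x': 0.0, 'y': 0.01, 'z': 0.0}
```

```bash
python3 -m pendant '[{"x":0.03,"y":0,"z":0.01,"turn":0},{"x":0.03,"y":0,"z":0.02,"turn":0},{"x":0.03,"y":0,"z":0.02,"turn":0},{"x":0.03,"y":0,"z":0.02,"turn":0},{"x":0,"y":0,"z":0,"turn":0}]'
python3 pc.py -70,-75,102,5
```

```text
t: 39.78
position: [0.5104, 0.1614, 0.1021]
tcp_rot: [[-0.736, -0.069, 0.674], [-0.05, 0.998, 0.048], [-0.675, 0.001, -0.738]]
force: [-13.0, 0.9, 12.2]
gripper_width: 0.003
grip_force: 6.7
t 39.77 clamp mm [-69.1 -76.  102.1] tilt 42.5 z [ 0.674  0.048 -0.738] F [-13.    0.9  12.2] q [ 30. -17. -58. 140.  19.  11.  45.]
-70,-75,102,5 -> 5 rows {'x': 0.01, 'y': 0.01, 'z': -0.0}
```

```bash
python3 -m pendant '[{"x":0.03,"y":0,"z":0.01,"turn":0},{"x":0.03,"y":0,"z":0.01,"turn":0},{"x":0.03,"y":0,"z":0.02,"turn":0},{"x":0,"y":0,"z":0,"turn":0},{"x":0,"y":0,"z":0,"turn":0}]'
python3 pc.py -70,-75,102,5
```

```text
t: 40.4
position: [0.51, 0.1614, 0.0997]
tcp_rot: [[-0.737, -0.068, 0.672], [-0.05, 0.998, 0.046], [-0.674, 0.001, -0.739]]
force: [-14.1, -0.7, 11.3]
gripper_width: 0.005
grip_force: 7.1
t 40.4 clamp mm [-69.6 -76.   99.7] tilt 42.4 z [ 0.672  0.046 -0.739] F [-14.1  -0.7  11.3] q [ 32. -17. -59. 140.  19.  11.  45.]
-70,-75,102,5 -> 5 rows {'x': -0.01, 'y': 0.01, 'z': -0.02}
```

```bash
python3 -m pendant '[{"x":0.04,"y":0,"z":0.01,"turn":0},{"x":0.04,"y":0,"z":0.01,"turn":0},{"x":0.04,"y":0,"z":0.02,"turn":0},{"x":0,"y":0,"z":0,"turn":0},{"x":0,"y":0,"z":0,"turn":0}]'
python3 pc.py -70,-75,97,5
```

```text
t: 41.02
position: [0.5097, 0.1614, 0.0972]
tcp_rot: [[-0.739, -0.067, 0.671], [-0.05, 0.998, 0.044], [-0.672, -0.001, -0.74]]
force: [-15.0, -1.3, 12.8]
gripper_width: 0.009
grip_force: 7.4
t 41.02 clamp mm [-69.8 -75.9  97.2] tilt 42.2 z [ 0.671  0.044 -0.74 ] F [-15.   -1.3  12.8] q [ 33. -17. -60. 140.  19.  11.  45.]
-70,-75,97,5 -> 5 rows {'x': 0.0, 'y': 0.01, 'z': 0.0}
```

```bash
python3 -m pendant '[{"x":0.04,"y":0,"z":0.02,"turn":0},{"x":0.04,"y":0,"z":0.02,"turn":0},{"x":0.04,"y":0,"z":0.02,"turn":0},{"x":0,"y":0,"z":0,"turn":0},{"x":0,"y":0,"z":0,"turn":0}]'
python3 pc.py -70,-75,97,5
```

```text
t: 41.65
position: [0.5097, 0.1615, 0.0944]
tcp_rot: [[-0.74, -0.065, 0.67], [-0.05, 0.998, 0.043], [-0.671, -0.001, -0.742]]
force: [-15.8, -2.7, 12.9]
gripper_width: 0.005
grip_force: 7.8
t 41.65 clamp mm [-69.8 -75.8  94.4] tilt 42.1 z [ 0.67   0.043 -0.742] F [-15.8  -2.7  12.9] q [ 34. -17. -62. 140.  19.  10.  45.]
-70,-75,97,5 -> 5 rows {'x': -0.01, 'y': 0.01, 'z': -0.02}
```

```bash
python3 -m pendant '[{"x":0.05,"y":0,"z":0.02,"turn":0},{"x":0.05,"y":0,"z":0.02,"turn":0},{"x":0.04,"y":0,"z":0.01,"turn":0},{"x":0,"y":0,"z":0,"turn":0},{"x":0,"y":0,"z":0,"turn":0}]'
python3 pc.py -70,-75,97,5
```

```text
t: 42.28
position: [0.5097, 0.1617, 0.0916]
tcp_rot: [[-0.741, -0.064, 0.668], [-0.049, 0.998, 0.041], [-0.67, -0.002, -0.743]]
force: [-13.5, -3.5, 11.0]
gripper_width: 0.005
grip_force: 6.7
t 42.27 clamp mm [-69.8 -75.6  91.6] tilt 42.0 z [ 0.668  0.041 -0.743] F [-13.5  -3.5  11. ] q [ 36. -17. -64. 140.  18.  10.  45.]
-70,-75,97,5 -> 5 rows {'x': -0.03, 'y': 0.01, 'z': -0.03}
```

```bash
python3 -m pendant '[{"x":0.05,"y":0,"z":0.01,"turn":0},{"x":0.05,"y":0,"z":0.01,"turn":0},{"x":0.03,"y":0,"z":0.01,"turn":0},{"x":0,"y":0,"z":0,"turn":0},{"x":0,"y":0,"z":0,"turn":0}]'
python3 pc.py -70,-75,97,5
```

```text
t: 42.9
position: [0.5093, 0.1618, 0.0894]
tcp_rot: [[-0.742, -0.062, 0.667], [-0.049, 0.998, 0.039], [-0.668, -0.003, -0.744]]
force: [-14.3, -5.6, 12.1]
gripper_width: 0.005
grip_force: 7.9
t 42.9 clamp mm [-70.1 -75.5  89.4] tilt 41.9 z [ 0.667  0.039 -0.744] F [-14.3  -5.6  12.1] q [ 37. -17. -65. 140.  19.  10.  44.]
-70,-75,97,5 -> 5 rows {'x': -0.04, 'y': 0.0, 'z': -0.04}
```

```bash
python3 -m pendant '[{"x":0.05,"y":0,"z":0.02,"turn":0},{"x":0.05,"y":0,"z":0.02,"turn":0},{"x":0.04,"y":0,"z":0.01,"turn":0},{"x":0,"y":0,"z":0,"turn":0},{"x":0,"y":0,"z":0,"turn":0}]'
python3 pc.py -70,-75,97,5
```

```text
t: 43.52
position: [0.5092, 0.1619, 0.0866]
tcp_rot: [[-0.744, -0.061, 0.666], [-0.048, 0.998, 0.037], [-0.667, -0.004, -0.745]]
force: [-12.9, -6.6, 11.3]
gripper_width: 0.008
grip_force: 7.5
t 43.52 clamp mm [-70.3 -75.3  86.6] tilt 41.8 z [ 0.666  0.037 -0.745] F [-12.9  -6.6  11.3] q [ 39. -17. -66. 140.  19.  10.  44.]
-70,-75,97,5 -> 5 rows {'x': -0.06, 'y': 0.0, 'z': -0.06}
```

```bash
python3 -m pendant '[{"x":0.05,"y":0,"z":0.02,"turn":0},{"x":0.05,"y":0,"z":0.02,"turn":0},{"x":0.04,"y":0,"z":0.01,"turn":0},{"x":0,"y":0,"z":0,"turn":0},{"x":0,"y":0,"z":0,"turn":0}]'
python3 pc.py -70,-75,97,5
```

```text
t: 44.15
position: [0.509, 0.1621, 0.0837]
tcp_rot: [[-0.745, -0.059, 0.665], [-0.048, 0.998, 0.036], [-0.665, -0.005, -0.746]]
force: [-12.5, -8.9, 10.8]
gripper_width: 0.008
grip_force: 7.6
t 44.15 clamp mm [-70.5 -75.2  83.7] tilt 41.7 z [ 0.665  0.036 -0.746] F [-12.5  -8.9  10.8] q [ 40. -17. -68. 140.  19.   9.  44.]
-70,-75,97,5 -> 5 rows {'x': -0.07, 'y': 0.0, 'z': -0.08}
```

```bash
python3 -m pendant '[{"x":0.05,"y":-0.02,"z":0.02,"turn":0},{"x":0.05,"y":-0.02,"z":0.02,"turn":0},{"x":0.04,"y":-0.02,"z":0.01,"turn":0},{"x":0,"y":0,"z":0,"turn":0},{"x":0,"y":0,"z":0,"turn":0}]'
python3 pc.py -70,-75,97,5
```

```text
t: 44.78
position: [0.5091, 0.1621, 0.081]
tcp_rot: [[-0.746, -0.06, 0.663], [-0.049, 0.998, 0.035], [-0.664, -0.006, -0.748]]
force: [-20.7, -7.9, 20.3]
gripper_width: 0.009
grip_force: 12.8
t 44.77 clamp mm [-70.4 -75.2  81. ] tilt 41.6 z [ 0.663  0.035 -0.748] F [-20.7  -7.9  20.3] q [ 42. -17. -69. 140.  18.   9.  44.]
-70,-75,97,5 -> 5 rows {'x': -0.09, 'y': 0.0, 'z': -0.09}
```

```bash
python3 -m pendant '[{"x":-0.04,"y":0,"z":-0.05,"turn":0},{"x":-0.04,"y":0,"z":-0.05,"turn":0},{"x":-0.04,"y":0,"z":-0.05,"turn":0},{"x":0,"y":0,"z":0,"turn":0},{"x":0,"y":0,"z":0,"turn":0}]'
python3 pc.py -70,-75,95,5 -68,-75,120,5 -67,-75,148,5
```

```text
t: 45.4
position: [0.5092, 0.1621, 0.0861]
tcp_rot: [[-0.745, -0.06, 0.664], [-0.048, 0.998, 0.036], [-0.665, -0.005, -0.747]]
force: [-8.2, -7.0, 11.2]
gripper_width: 0.007
grip_force: 6.6
t 45.4 clamp mm [-70.3 -75.2  86.1] tilt 41.7 z [ 0.664  0.036 -0.747] F [-8.2 -7.  11.2] q [ 39. -17. -67. 140.  18.  10.  45.]
-70,-75,95,5 -> 5 rows {'x': -0.05, 'y': 0.0, 'z': -0.05}
-68,-75,120,5 -> 5 rows {'x': -0.14, 'y': -0.0, 'z': -0.14}
-67,-75,148,5 -> 5 rows {'x': -0.15, 'y': -0.0, 'z': -0.16}
```

```bash
python3 -m pendant '[{"x":-0.03,"y":0,"z":-0.04,"turn":0},{"x":-0.03,"y":0,"z":-0.04,"turn":0},{"x":-0.03,"y":0,"z":-0.04,"turn":0},{"x":0,"y":0,"z":0,"turn":0},{"x":0,"y":0,"z":0,"turn":0}]'
python3 pc.py -70,-75,95,5
```

```text
t: 46.02
position: [0.5092, 0.1647, 0.0902]
tcp_rot: [[-0.744, -0.064, 0.665], [-0.049, 0.998, 0.041], [-0.666, -0.002, -0.746]]
force: [0.2, -2.5, 1.5]
gripper_width: 0.007
grip_force: 1.0
t 46.02 clamp mm [-70.  -72.6  90.2] tilt 41.8 z [ 0.665  0.041 -0.746] F [ 0.2 -2.5  1.5] q [ 37. -17. -65. 140.  18.  10.  45.]
-70,-75,95,5 -> 5 rows {'x': -0.03, 'y': -0.02, 'z': -0.03}
```

```bash
python3 -m pendant '[{"x":-0.1,"y":-0.01,"z":-0.1,"turn":0},{"x":-0.14,"y":-0.01,"z":-0.14,"turn":0},{"x":-0.14,"y":0,"z":-0.14,"turn":0},{"x":-0.12,"y":0,"z":-0.13,"turn":0},{"x":0,"y":0,"z":0,"turn":0}]'
python3 - <<'E'
import os
os.system("python3 pc.py")
from h import *
import pickle
c=grab("scene");pickle.dump(c,open("s5.pkl","wb"))
h=cv2.cvtColor(c["img"],cv2.COLOR_BGR2HSV)[210:250,325:375]
m=cv2.inRange(h,(5,90,80),(25,255,255)); p=np.argwhere(m)[:,::-1]+[325,210]; r=cv2.minAreaRect(p.astype(np.float32)); print(r,len(p)); P=onz(c,*r[0],.155)
a=np.radians(5.8);C=np.array([[np.cos(a),-np.sin(a)],[np.sin(a),np.cos(a)]]); print("bar centre clamp",C.T@(P[:2]-[.5715,.244]))
w=grab("wrist"); pickle.dump(w,open("w5.pkl","wb"))
s2=pickle.load(open("scene.pkl","rb"))["img"];d=cv2.absdiff(c["img"],s2).max(2)
def pt(x,y,z): return proj(c,np.r_[C@[x,y]+[.5715,.244],z])
print("pad rest px",pt(-.057,-.075,.136),"pad down px",pt(-.074,-.075,.07)); u,v=pt(-.045,-.075,.136).round().astype(int); print(c["img"][v-1:v+2,u-1:u+2].mean((0,1)),s2[v-1:v+2,u-1:u+2].mean((0,1)))
E
```

```text
t: 46.65
position: [0.5099, 0.1649, 0.1081]
tcp_rot: [[-0.744, -0.065, 0.665], [-0.049, 0.998, 0.042], [-0.666, -0.002, -0.746]]
force: [-0.5, 0.1, -0.4]
gripper_width: 0.007
grip_force: 0.0
t 46.65 clamp mm [-69.3 -72.5 108.1] tilt 41.8 z [ 0.665  0.042 -0.746] F [-0.5  0.1 -0.4] q [ 28. -17. -56. 139.  18.  13.  46.]
((352.5500183105469, 221.85000610351562), (25.61444854736328, 3.7947328090667725), 18.434947967529297) 98
bar centre clamp [-0.00300553  0.07078505]
pad rest px [306.84760003 198.88214629] pad down px [305.98151959 209.73189778]
[173.88888889 177.88888889 172.44444444] [158.11111111 161.55555556 156.22222222]
```

```bash
python3 -c "
from plant import ticket
print(ticket.close_job())"
```

```text
the job is handed in; nothing more can be done
None
```

The tin is standing upright in the clamp, pushed up against the V fence; the lever is caught and held, and I handed the job in at about 47 s with nothing touching. I pressed the lever about 2 mm onto its rubber stop before I felt it, with about 20 N of vertical force at the pad (about 30 N in all), and backed off at once. The highest wrist force, about 95 N against the 120 N limit, came from a jerk in free space near full reach.

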